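# Set the length stop to the sample and lock its slotted screw

## Task

Set the cheroot length gauge to the sample lying in it: slide the metal stop by its tab until it rests against the end of the sample. Then take the flat screwdriver from its wooden stand, seat its blade fully in the slot of the screw on the stop and turn it clockwise (seen from above) until it stops, slot along the gauge, without shifting the stop or touching the screw with the fingers. Finally put the screwdriver back upright and fully down in its stand, leave the sample lying in the gauge and leave the ornament, pot and spool where they are.

Things in the scene. Friction and masses are not known exactly. Their poses are not given: they have to be found in the camera images.
- gauge: Length gauge, fixed to the table: a light wooden bed 56 (its x) x 270 (its y) x 16 mm. Origin: centre of the underside. At its -y end stands a steel end wall 56 mm wide, 34 mm above the bed, whose inner face is at y = -105 mm. The sample lies along y on the bed between two 6 mm high guide strips, its -y end close to the end wall. The stop slides along y on the rest of the bed.
- stop (a joint): Position of the sliding stop, m: 0 is farthest from the end wall; grows as the stop slides along the gauge's -y towards the end wall. The stop's face meets the sample (99 mm long, itself against the wall) at 0.051; the travel ends at 0.058. It drags with about 5 N of friction and stays where left; turning the screw does not change this drag.
- stop_tab (a point): Centre of the upper, grippable part of the stop's thumb tab: an upright aluminium plate 40 mm wide along the gauge's x, 12 mm thick along the gauge's y, top 19 mm above this point; it rises 55 mm above the stop's 22 mm high base plate (66 x 86 mm). It is to be pinched from above, fingers closing along the gauge's y. The point is 36 mm above the base plate and lies 51 mm along the gauge's +y from the screw's axis. Axes parallel to the gauge's. Moves with the stop.
- screw_slot (a point): Centre of the floor of the slot in the screw head, on the screw's upright axis. x lies along the slot, z is up. The head is a steel disc 36 mm across whose top is 8 mm above this point; the slot is 7 mm wide (edges chamfered to 10 mm at the top), 8 mm deep, and open at both ends. The head stands on the stop's base plate, 20 mm behind the stop's front face. Moves with stop and screw.
- screw (a joint): Angle of the screw, rad: grows clockwise seen from above. 0: slot across the gauge (along the gauge's x); 1.57: slot along the gauge, where it meets its hard stop and is tight. Turns against about 0.1 N m of friction and stays where left.
- driver: Large flat screwdriver, loose, about 0.15 kg, 136 mm long, standing blade down in the stand. Origin: centre of the blade's end; z points up the shank, x along the blade's width. Blade 20 mm wide and 3.5 mm thick for the lowest 14 mm, 13 x 6.5 mm from there to 23 mm, then a shank 10 mm across; a round flange 40 mm across at z = 70 to 76 mm; above it a square wooden handle 26 x 26 mm (flats parallel to x and y) from z = 76 to 136 mm, best gripped in the 25 mm below its top.
- stand: Wooden driver stand, fixed: block 74 x 74 x 78 mm with one upright through hole 28 mm across in the middle. Origin: centre of the underside. The driver hangs in it with its flange flat on the block's top, so its origin is then 8 mm above the stand's origin.
- sample: Sample cheroot, loose: a rigid rod 12 mm thick, 99 mm long along its y, lying on the gauge's bed. Origin: middle of its underside.
- ornament: Gilt ornament, 61 mm across, 124 mm tall, loose bystander. Origin: centre of the underside.
- pot: White glue pot, 65 mm across, 44 mm tall, loose bystander. Origin: centre of the underside.
- spool: Thread spool, 40 mm across, 48 mm tall, loose bystander. Origin: centre of the underside.
- wall_face (a point): Point on the inner face of the gauge's end wall, on the gauge's middle line, 6 mm above the bed (the height of the sample's axis).
Things that resemble listed ones, but are neither listed nor needed, are in the scene too. There is more than one size of the driver; the one meant has the size given above. Of the things that look like the sample, the smaller one is meant.

How it is judged:
By the outcome, as a careful person would: the job done as asked, in the order asked, and still so for the second after the job is handed in, with the robot touching nothing.
It also fails if it takes over 61 s, if anything falls off the work surface, if the arm or the gripper's body presses on something with over 40 N, if the wrist force passes 120 N, or if a joint passes its speed limit or range.

## Robot

A 6-joint arm with a two-finger parallel gripper is mounted at the origin on a cart in front of the work surface, level with it; the furniture and walls round the work are solid. World frame = base frame: x ahead of the robot, y to its left, z up, the work surface at z = 0. Lengths are in mm, angles in degrees, forces in N, time in s.
With the tool pointing down it reaches from about 350 to 850 mm from the base axis. Payload 8.1 kg.
Tool frame: the origin (TCP) lies at the very end of the fingers, on their centre line; the grasp point (between the pads) lies 19 mm behind it; z points along the fingers, y is the direction in which the jaws open and shut (so a half turn about z gives the same grasp; the last joint's range is limited). The gripper opens to 85 mm and grips with 20 to 120 N. Pads are 22 mm wide; open, the fingers measure 114 mm over their backs; the gripper's body (76 mm by 85 mm) begins 54 mm behind the grasp point. The pads swing forward as they close: fully open they stand 13 mm farther back than shut.
Start: joints at [69.591, 7.471, 85.268, -0, 87.261, -4.893], TCP at [160.479, 578.145, 231.292] pointing down, gripper open.
Joint ranges: [-169.43, 169.43], [-51.17, 129.36], [1.28, 143.12], [-76.62, 256.62], [0, 156.53], [-152.29, 152.29]. Speed limits (degrees/s): [136.94, 136.94, 159.86, 180, 180, 180].

## Interface

Orientations are given as [roll, pitch, yaw] about the fixed x, y, z axes, in that order (R = Rz(yaw) Ry(pitch) Rx(roll)).
In Python, from bench import sensors, viewer, job gives the robot as it stands.
- The arm moves only by the shell command python3 -m pendant 'ROWS' [FORCE]. ROWS is JSON, one flat list of numbers, 5 for each row, row after row: the shift along the world's x, y, z in mm, then the turn about the world's z in rad, then the finger opening in mm, from 0 to 85.4. In form: [x, y, z, twist, hand, x, y, z, twist, hand, ...]. A call has 1 to 12 rows; each row shifts and turns the pose as measured when the row begins; what a row does not reach is not made up. A row lasts 1/12 s, in which the tool goes at most 41.7 mm and 7.16 degrees, less where a joint would pass 70% of its speed; a pose out of reach is approached as far as the arm can. A call with a gripper value outside its range is refused whole. The fingers move at their own pace and stop on an object; FORCE is the grip in N (left out, the last holds). Time passes only in rows, so rows that do not move let the fingers close. It gives the time, the measured TCP pose, the force and the opening at its end, in the units of the state.
- sensors.sense(): the state, without advancing time (a new reading comes with each control period).
- viewer.snapshot(name): name is "side" or "top" or "wrist"; returns a dict with "frame" (480x640x3 uint8, blue, green, red), "z_map" (480x640 float32, mm along the optical axis (not along the pixel's ray), 0 where there is no reading), "fx", "fy", "cx", "cy" (pixels), "view" (4x4, takes a point from world to camera coordinates). Camera axes: x right, y down, z forward; pixel columns grow to the right and rows downward; lengths in mm; the calibration is good to about 2 mm. The wrist camera is an equidistant fisheye: a pixel r from the principal point sees the ray r / f radians off the axis. A picture is of the moment at which its call begins.
- job.hand_in(): hands the job in, once; it reports no verdict.
The state is a dict: "time": time; "joint_pos": joint angles; "qd": joint speeds; "joint_efforts": joint torques, N m; "tool_pos": TCP position; "tcp_rot": TCP orientation; "ft_force": force on the tool from outside, world axes, zero at the start; "wrist_torque": the same for the moment, N m; "finger_gap": finger opening in mm.
Only numpy, scipy, OpenCV 4.12 (cv2) and the standard library are available. Lean on these libraries where they do the work, as an engineer would, in place of code of your own. Each camera call takes 0.05 s, during which the arm holds its last target.

## Working session

There is one attempt and no reset: what is moved stays moved. The work goes in short steps, Python scripts to look and compute and a shell command to move; the robot and the scene stay as the last step left them, time stands still between calls to the robot, and variables do not carry over. Pictures are saved under pics/ and viewed, and the job is handed in when it is done.

```bash
ls; mkdir -p pics; cat > h.py <<'E'
import numpy as np, cv2
from bench import sensors, viewer, job
def snap(n,save=None):
    s=viewer.snapshot(n)
    if save: cv2.imwrite('pics/'+save+'.png',s['frame'])
    return s
def pts(s):
    # world points for every pixel (pinhole views)
    z=s['z_map'];h,w=z.shape
    u,v=np.meshgrid(np.arange(w),np.arange(h))
    c=np.stack([(u-s['cx'])/s['fx']*z,(v-s['cy'])/s['fy']*z,z],-1)
    T=np.linalg.inv(s['view'])
    p=c@T[:3,:3].T+T[:3,3]; p[z==0]=np.nan
    return p
def onplane(s,u,v,zz):
    T=np.linalg.inv(s['view']);d=T[:3,:3]@np.array([(u-s['cx'])/s['fx'],(v-s['cy'])/s['fy'],1]);o=T[:3,3]
    return o+d*(zz-o[2])/d[2]
E
python3 - <<'E'
from h import *
for n in ['top','side','wrist']:
    s=snap(n,n+'0'); np.savez(n+'0.npz',**s)
    T=np.linalg.inv(s['view']); print(n,s['fx'],s['fy'],s['cx'],s['cy'],T.round(3).tolist())
print(sensors.sense())
E
```

```text
pics
top 449.5150914749008 449.5150914749008 328.4449618418853 237.0982843344592 [[0.065, -0.977, 0.202, 368.629], [-0.998, -0.063, 0.015, 36.823], [-0.002, -0.203, -0.979, 908.168], [0.0, 0.0, 0.0, 1.0]]
side 458.2615218404352 458.2615218404352 318.2761339482535 247.7028410059488 [[-0.985, -0.077, 0.152, 394.449], [-0.17, 0.514, -0.841, 895.731], [-0.013, -0.854, -0.52, 626.897], [0.0, 0.0, 0.0, 1.0]]
wrist 371.64829954431775 371.64829954431775 320.00185482128165 245.21165009905425 [[0.267, 0.926, 0.266, 92.027], [0.964, -0.256, -0.076, 597.495], [-0.002, 0.277, -0.961, 372.861], [0.0, 0.0, 0.0, 1.0]]
{'time': 0.15, 'joint_pos': array([ 6.95935059e+01,  7.50688701e+00,  8.53154509e+01, -1.38972853e-04,
        8.72625306e+01, -4.89137626e+00]), 'qd': array([-0.0799122 , -0.14773621, -0.23319293, -0.03166708,  0.03113697,
       -0.1158018 ]), 'joint_efforts': array([ 9.17915859e-04, -5.70064259e+01, -5.01158130e+01, -1.34350121e-04,
        9.82753525e-03,  4.12281895e-05]), 'tool_pos': array([160.30620678, 577.73860421, 230.46266805]), 'tcp_rot': array([-1.79915429e+02, -7.09817425e-03,  1.64484884e+02]), 'ft_force': array([ 0.51539782, -0.21320459,  0.62922881]), 'wrist_torque': array([0.06658875, 0.01392691, 0.00456723]), 'finger_gap': 85.23499807102276}
```

View pics/top0.png

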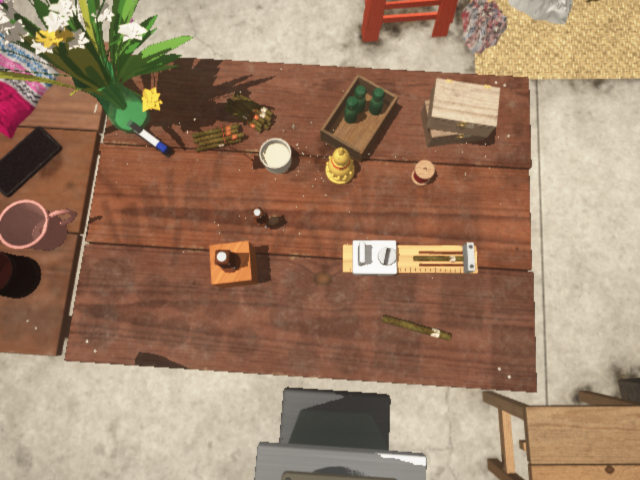

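View pics/side0.png

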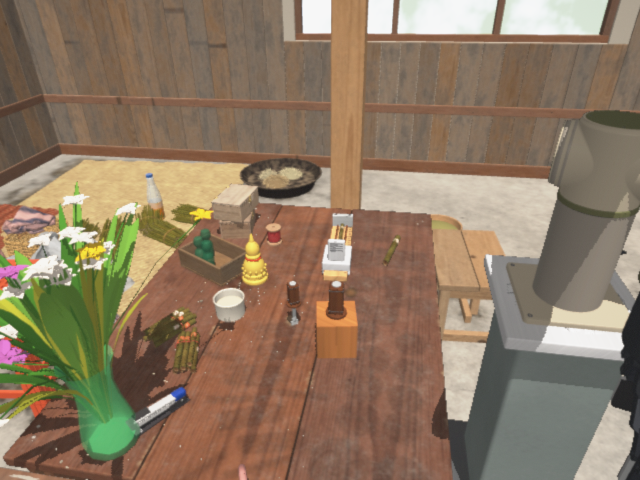

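View pics/wrist0.png

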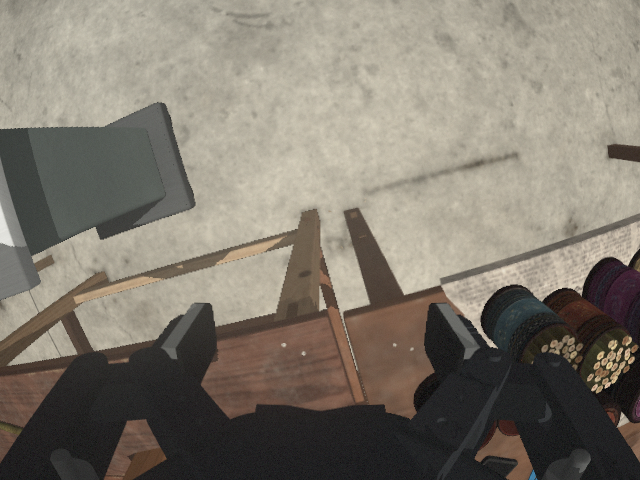

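The top view shows the gauge at (410,258) with its end wall to the right (468,258). The stop is at (375,258), the wooden stand with its driver at (232,263), a smaller driver at (262,215), the pot at (276,155), the ornament at (340,165) and the spool at (424,172). Next I measure these.

```bash
python3 - <<'E'
from h import *
s=dict(np.load('top0.npz'));p=pts(s)
f=s['frame']
np.set_printoptions(suppress=True,precision=1)
for n,(u,v) in dict(table=(300,300),tab=(363,255),screw=(386,257),base=(375,272),stand=(245,275),drv=(222,257),wall=(469,258),pot=(276,155),orn=(340,155),spool=(423,167),small=(257,212),bed=(430,268)).items(): print(n,p[v,u])
big=cv2.resize(f[225:295,330:490],None,fx=5,fy=5,interpolation=cv2.INTER_CUBIC);cv2.imwrite('pics/g.png',big)
big=cv2.resize(f[195:300,195:300],None,fx=5,fy=5,interpolation=cv2.INTER_CUBIC);cv2.imwrite('pics/st.png',big)
s=dict(np.load('side0.npz'));f=s['frame']
big=cv2.resize(f[200:370,270:420],None,fx=3.5,fy=3.5,interpolation=cv2.INTER_CUBIC);cv2.imwrite('pics/sd.png',big)
E
```

```text
table [423.9  99.1  -1.6]
tab [507.1 -16.3  94.8]
screw [514.9 -64.6  42.8]
base [484.8 -44.9  38.5]
stand [458.7 199.8  74.1]
drv [479.2 228.2 146.4]
wall [ 522.1 -223.7   49.8]
pot [718.2 170.6  25. ]
orn [696.1  37.3 100.6]
spool [ 701.9 -131.    49.7]
small [573.3 183.8 103.8]
bed [ 502.8 -156.2   16.6]
```

View pics/g.png

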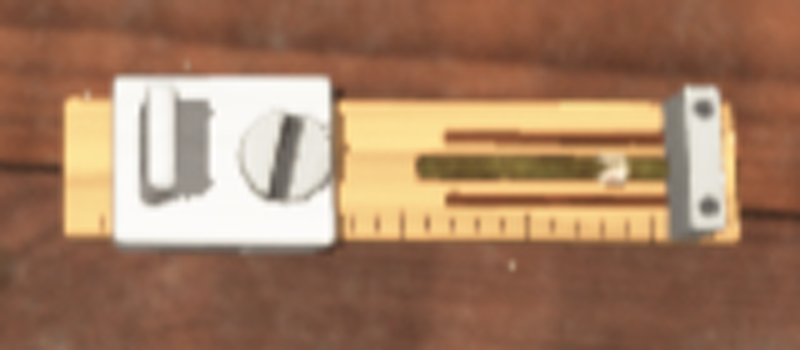

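View pics/st.png

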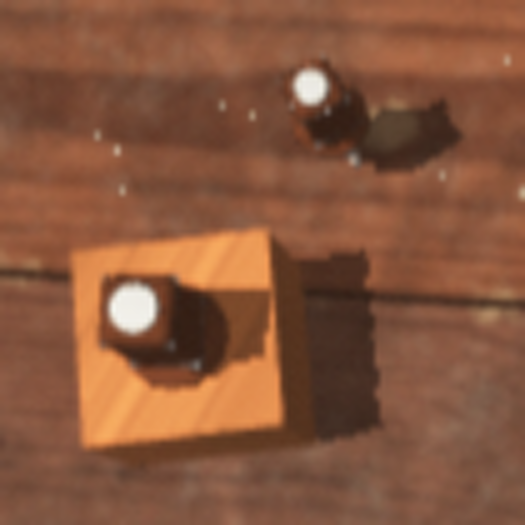

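View pics/sd.png

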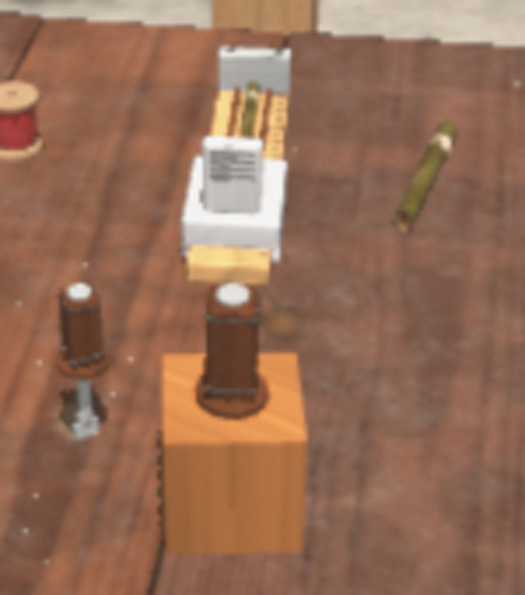

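```bash
python3 - <<'E'
from h import *
np.set_printoptions(suppress=True,precision=1)
for nm in ['top','side']:
    s=dict(np.load(nm+'0.npz'));p=pts(s);f=s['frame'].astype(int)
    x,y,z=p[...,0],p[...,1],p[...,2]
    reg=(x>440)&(x<580)
    def rect(m,name,zz):
        m=m.astype(np.uint8);n,l,st,_=cv2.connectedComponentsWithStats(m)
        if n<2: print(nm,name,'none');return
        k=1+np.argmax(st[1:,4]);m=(l==k)
        c=max(cv2.findContours(m.astype(np.uint8),0,2)[0],key=cv2.contourArea)[:,0]
        w=np.array([onplane(s,a,b,zz)[:2] for a,b in c],np.float32)
        r=cv2.minAreaRect(w);print(nm,name,m.sum(),'z',np.median(z[m]).round(1),'rect',np.round(r[0],1),np.round(r[1],1),round(r[2],1))
    rect(reg&(abs(y+10)<35)&(z>85)&(z<105),'tabtop',93)
    rect(reg&(y<10)&(y>-120)&(z>30)&(z<60),'base+screw',38)
    rect(reg&(y<-60)&(y>-105)&(z>41)&(z<55),'screw',46)
    rect(reg&(y<-200)&(z>45)&(z<60),'wall',50)
    rect(reg&(y<60)&(y>-270)&(z>10)&(z<60),'gauge',16)
    rect(reg&(y>140)&(y<280)&(z>70)&(z<84),'stand',78)
    rect(reg&(y>140)&(y<280)&(z>88),'handle',144)
    b=(f.min(2)>170)
    rect(reg&(y>140)&(y<280)&(z>125)&b,'handlecap',144)
    rect((x>540)&(x<620)&(y>120)&(y<220)&(z>20)&b,'smallcap',100)
    if nm=='top':
        g=f.mean(2)
E
```

```text
top tabtop 143 z 91.7 rect [512.1 -14.4] [39.2 11.1] 2.9
top base+screw 1274 z 38.0 rect [513.8 -42.9] [65.7 84.5] 3.1
top screw 159 z 48.5 rect [515.9 -72.2] [22.8 35.7] 87.6
top wall 218 z 49.5 rect [ 524.4 -226.2] [54.9 14.8] 2.7
top gauge 3868 z 22.7 rect [ 520.8 -115.5] [ 69.  268.5] 3.7
top stand 1192 z 77.6 rect [479.5 228.9] [75.2 75.3] 10.3
top handle 359 z 141.8 rect [476.5 223.3] [31.3 35.7] 3.7
top handlecap 66 z 146.1 rect [481.2 230.7] [14.2 13.8] 6.4
top smallcap 30 z 105.1 rect [574.7 185.1] [ 9.5 10.6] 50.6
side tabtop 79 z 89.7 rect [515.   -1.5] [36.8 22.4] 7.0
side base+screw 424 z 37.3 rect [516.2 -34.2] [65.3 99.2] 3.1
side screw 3 z 46.0 rect [501.2 -66.5] [9.6 0. ] 96.9
side wall 62 z 48.5 rect [ 526.9 -220.4] [52.2 18. ] 8.3
side gauge 1290 z 27.1 rect [ 523.8 -131.3] [ 68.9 326.8] 3.2
side stand 910 z 77.1 rect [480.8 237.7] [72.5 81.9] 9.9
side handle 466 z 124.9 rect [478.2 268.6] [26.5 91.1] 5.7
side handlecap 39 z 145.3 rect [482.6 231.9] [14.3 15. ] 49.1
side smallcap 19 z 104.4 rect [576.2 180.7] [10.1 10.1] 8.7
```

```bash
python3 -m pendant '[20,-34,4,0.04,85, 20,-34,4,0.04,85, 20,-34,4,0.04,85, 20,-34,4,0.04,85, 20,-34,0,0.04,85, 20,-34,0,0.04,85, 20,-34,0,0.04,85, 20,-34,0,0.04,85, 20,-34,0,0,85, 20,-34,0,0,85, 20,-34,0,0,85, 20,-34,0,0,85]'
```

```text
time: 1.15
tool_pos: [399.5, 154.4, 240.1]
tcp_rot: [-179.5, -0.2, -175.4]
ft_force: [0.2, 0.7, -0.0]
finger_gap: 85.4
```

```bash
python3 - <<'E'
from h import *
np.set_printoptions(suppress=True,precision=1)
s=dict(np.load('top0.npz'))
for n,u,v,z in [('slot a',388.8,248.3,46),('slot b',385.8,264.4,46),('sample end',413.3,258.5,22),('bed wall side',330+667/5,258,16),('front top',330+335/5,257,38)]: print(n,onplane(s,u,v,z))
E
```

```text
slot a [531.9 -69.   46. ]
slot b [499.9 -64.4  46. ]
sample end [ 518.9 -121.4   22. ]
bed wall side [ 527.4 -222.8   16. ]
front top [517.1 -86.7  38. ]
```

```bash
python3 -m pendant '[20,-30,-5,-0.02,32, 20,-30,-10,0,32, 20,-30,-10,0,32, 20,-30,-10,0,32, 18,-26,-10,0,32, 12,-20,-10,0,32, 0,0,0,0,32, 0,0,0,0,32]'; python3 - <<'E'
from h import *
s=snap('wrist','w1');np.savez('w1.npz',**s);s=snap('top','t1')
np.set_printoptions(suppress=True,precision=1)
q=sensors.sense();print(q['tool_pos'],q['tcp_rot'],q['joint_pos'])
E
```

```text
time: 1.82
tool_pos: [515.0, -29.6, 182.1]
tcp_rot: [-179.5, -0.0, -177.2]
ft_force: [-0.7, 0.4, -0.0]
finger_gap: 31.9
[514.7 -28.5 182.5] [-179.5   -0.  -177.1] [  -8.5   -4.1  102.2   -0.5   81.8 -101.3]
```

View pics/w1.png

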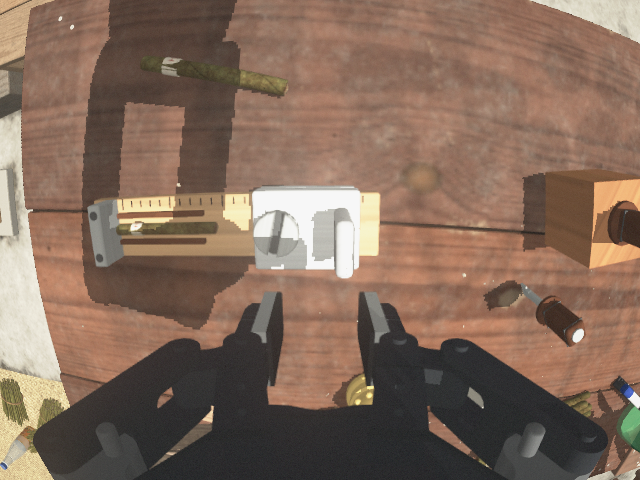

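View pics/t1.png

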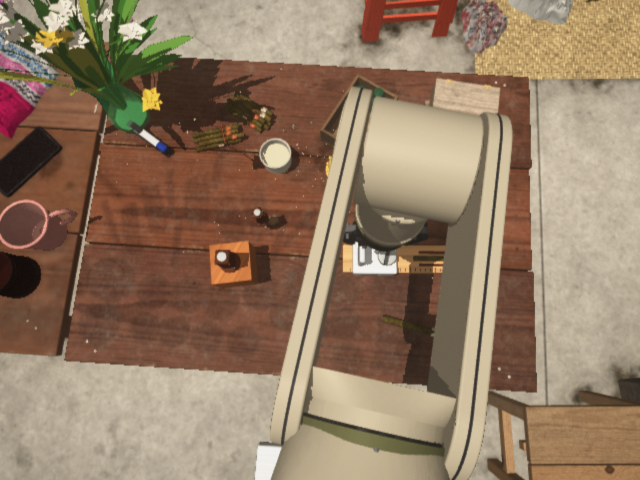

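The wrist view shows the tab (345,243) between the finger lines, the screw at (276,233) with its slot a bit off the gauge's x, and the sample ending at (215,228). The TCP overshot about 14 mm in y, so I correct that and descend.

```bash
python3 -m pendant '[-2,14,-5,0.01,32, 0,0,-10,0,32, 0,0,-20,0,32, 0,0,-15,0,32, 0,0,0,0,32,0,0,0,0,32]'; python3 - <<'E'
from h import *
s=snap('wrist','w2')
np.set_printoptions(suppress=True,precision=1)
q=sensors.sense();print(q['tool_pos'],q['tcp_rot'])
E
```

```text
time: 2.42
tool_pos: [512.7, -8.7, 134.4]
tcp_rot: [-179.4, 0.4, -176.0]
ft_force: [-0.2, -0.1, 1.3]
finger_gap: 31.8
[512.6  -8.7 134.3] [-179.4    0.4 -176.1]
```

View pics/w2.png

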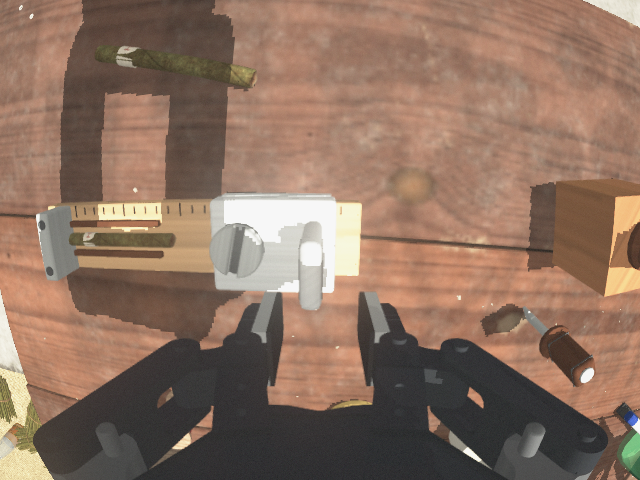

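```bash
python3 -m pendant '[0,-5,-8,-0.01,32, 0,-1,-15,0,32, 0,0,-10,0,32, 0,0,0,0,32]'; python3 - <<'E'
from h import *
s=snap('wrist','w3')
np.set_printoptions(suppress=True,precision=1)
q=sensors.sense();print(q['tool_pos'],q['tcp_rot'])
E
```

```text
time: 2.8
tool_pos: [515.2, -15.2, 103.8]
tcp_rot: [-179.3, 0.8, -176.6]
ft_force: [-1.1, 0.1, -0.0]
finger_gap: 32.1
[515.5 -15.3 104.6] [-179.3    0.8 -176.6]
```

View pics/w3.png

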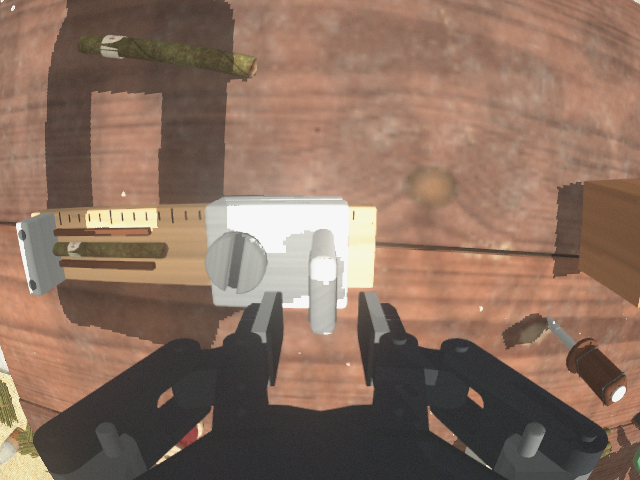

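```bash
python3 -m pendant '[-2,0,-9,0,32, 0,0,-9,0,32, 0,0,-9,0,32, 0,0,-5,0,32, 0,0,0,0,32]'; python3 - <<'E'
from h import *
s=snap('wrist','w4')
np.set_printoptions(suppress=True,precision=1)
q=sensors.sense();print(q['tool_pos'],q['tcp_rot'])
E
```

```text
time: 3.27
tool_pos: [514.5, -15.7, 71.5]
tcp_rot: [-179.3, 1.0, -176.7]
ft_force: [-0.7, 0.1, 0.4]
finger_gap: 32.3
[514.5 -15.7  71.8] [-179.3    1.  -176.7]
```

View pics/w4.png

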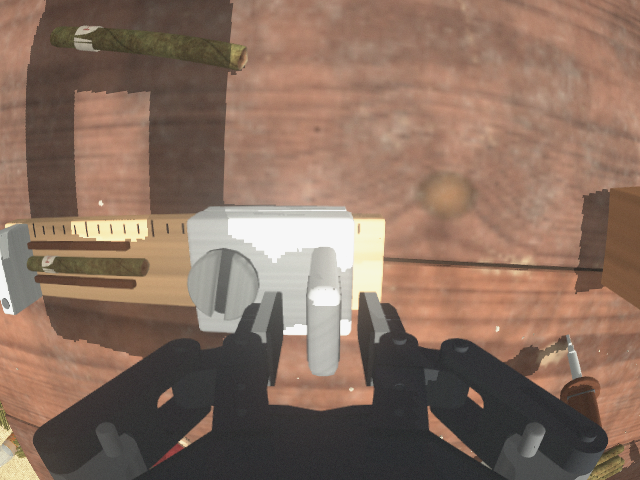

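```bash
python3 -m pendant '[-2,1,-8,0,32, 0,0,-2,0,32, 0,0,0,0,20, 0,0,0,0,5, 0,0,0,0,5,0,0,0,0,5]' 40; python3 - <<'E'
from h import *
np.set_printoptions(suppress=True,precision=1)
q=sensors.sense();print(q['tool_pos'],q['tcp_rot'],q['ft_force'],q['finger_gap'])
E
```

```text
time: 3.82
tool_pos: [512.6, -14.6, 61.2]
tcp_rot: [-179.3, 1.0, -176.7]
ft_force: [-0.0, -1.7, -2.3]
finger_gap: 11.4
[512.6 -14.6  61.2] [-179.3    1.  -176.7] [-0.  -1.7 -2.3] 11.399732330586204
```

```bash
python3 -m pendant '[0,-4,0,0,5, 0.5,-5,0,0,5, 0.5,-5,0,0,5, 0.5,-5,0,0,5, 0,-3,0,0,5, 0,0,0,0,5]';  python3 -m pendant '[0,-2,0,0,5, 0,-2,0,0,5, 0,0,0,0,5]'
```

```text
time: 4.32
tool_pos: [513.6, -33.0, 61.2]
tcp_rot: [-179.8, 1.0, -176.7]
ft_force: [0.4, -1.0, -2.4]
finger_gap: 11.8
time: 4.57
tool_pos: [513.8, -36.5, 61.2]
tcp_rot: [-179.9, 1.0, -176.6]
ft_force: [-0.2, 0.6, -2.7]
finger_gap: 11.1
```

```bash
python3 -m pendant '[0,-3,0,0,5, 0,-3,0,0,5, 0,0,0,0,5]'; python3 - <<'E'
from h import *
s=snap('wrist','w5')
s=snap('side');cv2.imwrite('pics/s5.png',cv2.resize(s['frame'][190:300,290:390],None,fx=5,fy=5,interpolation=2))
E
```

```text
time: 4.82
tool_pos: [514.1, -42.1, 61.2]
tcp_rot: [-179.9, 1.1, -176.6]
ft_force: [0.3, -0.2, -2.7]
finger_gap: 11.4
```

View pics/w5.png

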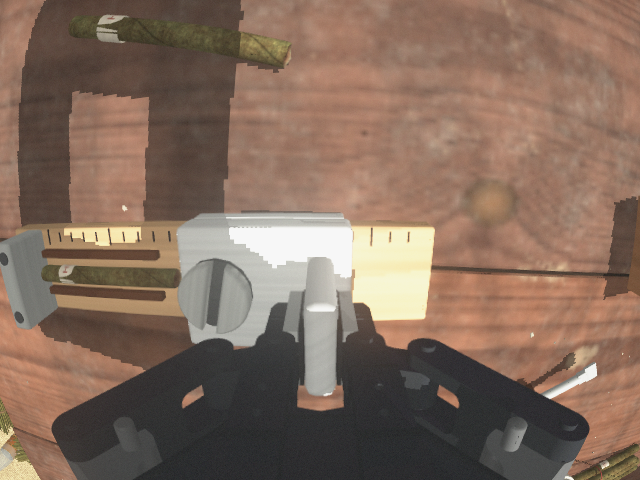

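View pics/s5.png

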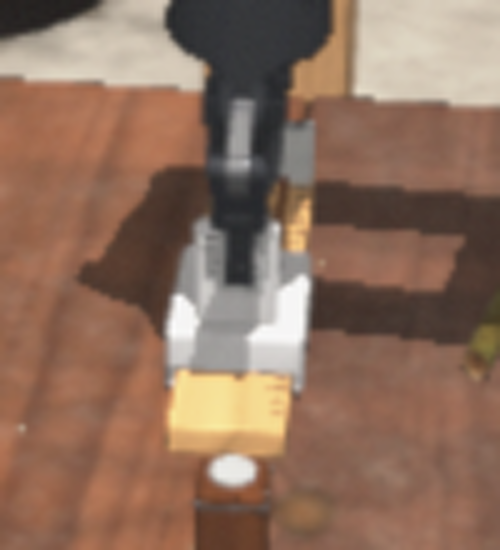

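The wrist view shows the stop's front edge (178,280) now close to the sample's end, with the tab held between the pads. I go on slowly and watch the force.

```bash
for i in 1; do :; done; python3 -m pendant '[0,-1.5,0,0,5, 0,-1.5,0,0,5, 0,0,0,0,5]'; python3 -m pendant '[0,-1.5,0,0,5,0,0,0,0,5]';python3 -m pendant '[0,-1.5,0,0,5,0,0,0,0,5]';python3 -m pendant '[0,-1.5,0,0,5]'
```

```text
time: 5.17
tool_pos: [514.2, -44.5, 61.2]
tcp_rot: [-179.9, 1.1, -176.6]
ft_force: [1.1, 0.0, -2.9]
finger_gap: 11.2
time: 5.33
tool_pos: [514.3, -45.8, 61.2]
tcp_rot: [-180.0, 1.1, -176.6]
ft_force: [1.3, 0.5, -3.9]
finger_gap: 11.3
time: 5.5
tool_pos: [514.4, -47.2, 61.2]
tcp_rot: [-180.0, 1.1, -176.6]
ft_force: [1.1, 1.6, -3.7]
finger_gap: 11.3
time: 5.58
tool_pos: [514.4, -48.4, 61.2]
tcp_rot: [-180.0, 1.1, -176.6]
ft_force: [2.3, 5.7, -3.8]
finger_gap: 11.3
```

```bash
python3 -m pendant '[0,-1.5,0,0,5]';python3 -m pendant '[0,-1.5,0,0,5]'; python3 -m pendant '[0,-1.5,0,0,5]'
```

```text
time: 5.67
tool_pos: [514.5, -49.7, 61.2]
tcp_rot: [180.0, 1.1, -176.6]
ft_force: [1.9, 4.8, -2.9]
finger_gap: 11.5
time: 5.75
tool_pos: [514.6, -50.9, 61.2]
tcp_rot: [179.9, 1.1, -176.6]
ft_force: [1.4, 4.5, -2.7]
finger_gap: 11.8
time: 5.83
tool_pos: [514.6, -51.7, 61.2]
tcp_rot: [179.9, 1.1, -176.6]
ft_force: [2.6, 14.1, -0.5]
finger_gap: 11.8
```

```bash
python3 -m pendant '[0,-1.5,0,0,5]'; python3 -m pendant '[0,-1.5,0,0,5]';  python3 - <<'E'
from h import *
s=snap('wrist','w6')
print(sensors.sense()['ft_force'],sensors.sense()['tool_pos'])
E
```

```text
time: 5.92
tool_pos: [514.6, -51.7, 61.2]
tcp_rot: [179.7, 1.1, -176.6]
ft_force: [2.4, 16.4, -1.2]
finger_gap: 11.5
time: 6.0
tool_pos: [514.6, -51.6, 61.2]
tcp_rot: [179.6, 1.1, -176.5]
ft_force: [1.1, 12.3, -0.9]
finger_gap: 11.6
[ 1.15494726 12.67361939 -1.14571787] [514.63569242 -51.61952949  61.24755449]
```

View pics/w6.png

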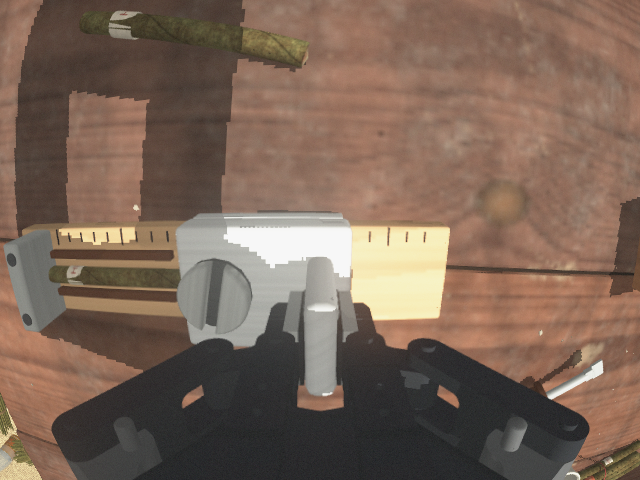

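It is blocked at y = -51.6, with the force rising from 5 N to 16 N, so the stop is against the sample and the sample against the wall. I release and rise.

```bash
python3 -m pendant '[0,0,0,0,28, 0,0,0,0,28, 0,0,0,0,28, 0,0,0,0,28]';  python3 -m pendant '[0,0,8,0,28, 0,0,20,0,28,0,0,30,0,28, 0,0,30,0,32, 0,0,20,0,60, 0,0,10,0,60, 0,0,0,0,60]'; python3 - <<'E'
from h import *
s=snap('wrist','w7');np.savez('w7.npz',**s)
print(sensors.sense())
E
```

```text
time: 6.38
tool_pos: [514.9, -52.8, 62.1]
tcp_rot: [179.7, 1.2, -176.5]
ft_force: [-0.2, -0.2, -0.6]
finger_gap: 28.2
time: 6.97
tool_pos: [512.2, -54.5, 187.1]
tcp_rot: [179.8, 1.0, -176.6]
ft_force: [-0.2, -0.3, -0.2]
finger_gap: 60.2
{'time': 7.0167, 'joint_pos': array([ -12.11596714,   -5.24060144,  102.9062562 ,    0.48000734,
         81.47770488, -105.61373232]), 'qd': array([ 0.05747177,  1.56031585,  2.40222802,  0.10062498, -1.41810846,
       -0.02704607]), 'joint_efforts': array([ 6.72170520e-02, -4.35303962e+01, -4.78079331e+01,  7.62493908e-02,
        3.61999953e-01,  2.86371389e-03]), 'tool_pos': array([511.95654896, -54.44547147, 186.04174808]), 'tcp_rot': array([ 179.77228774,    0.95279568, -176.57171416]), 'ft_force': array([ 1.04419176, -0.33752747,  0.70269339]), 'wrist_torque': array([ 0.00836562, -0.03424607, -0.03391576]), 'finger_gap': 60.08610342811599}
```

View pics/w7.png

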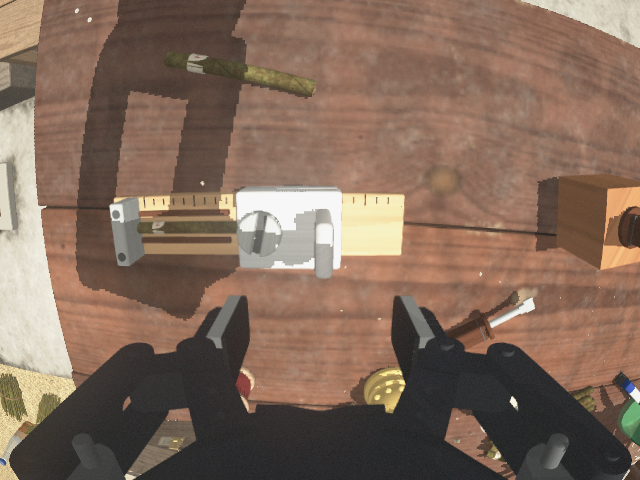

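```bash
python3 - <<'E'
from h import *
s=snap('top','t7'); s=snap('side','s7')
E
```

```text
(no output)
```

View pics/t7.png

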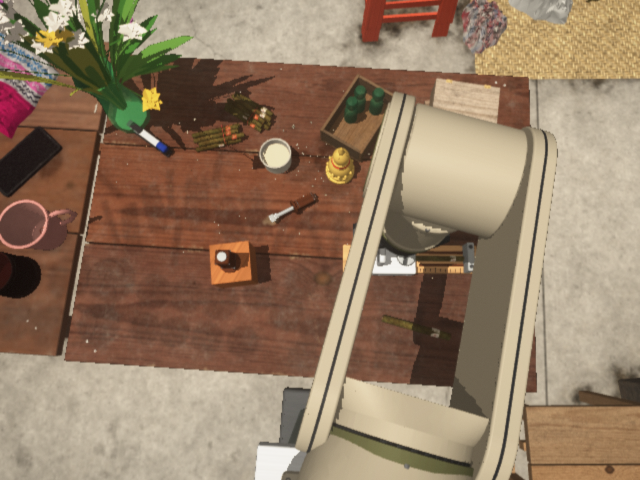

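View pics/s7.png

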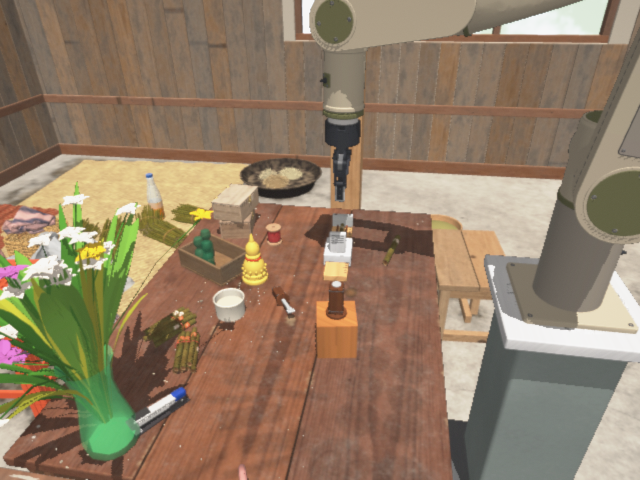

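The small unneeded driver toppled by itself around t = 4 s while the arm was far from it. It now lies at (290,208) in the top view and touches nothing. On to the stand.

```bash
python3 -m pendant '[-2,20,15,0,70, -4,35,15,0.03,70, -4,38,5,0.03,70, -4,38,0,0.03,70, -4,38,0,0,70, -3,35,0,0,70, -3,25,0,0,70, -2,12,0,0,70, 0,0,0,0,70, 0,0,0,0,70]'; python3 - <<'E'
from h import *
s=snap('wrist','w8');np.savez('w8.npz',**s)
q=sensors.sense();print(q['tool_pos'],q['tcp_rot'])
E
```

```text
time: 7.95
tool_pos: [470.0, 195.0, 196.5]
tcp_rot: [179.7, -1.3, -171.4]
ft_force: [-0.6, -0.2, -0.2]
finger_gap: 70.0
[469.84277481 194.63997377 196.28892004] [ 179.6731832    -1.30960167 -171.42120505]
```

View pics/w8.png

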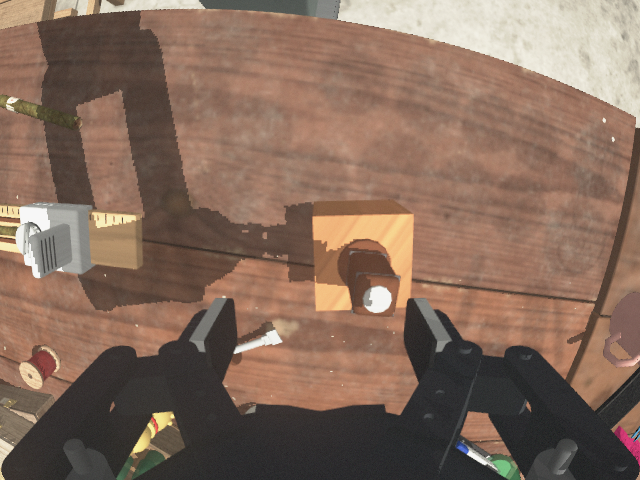

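```bash
cat >> h.py <<'E'
def fray(s,u,v):
    du,dv=u-s['cx'],v-s['cy'];r=np.hypot(du,dv);t=r/s['fx']
    d=np.array([du/r*np.sin(t),dv/r*np.sin(t),np.cos(t)]) if r>0 else np.array([0,0,1.])
    T=np.linalg.inv(s['view']);return T[:3,3],T[:3,:3]@d
def fplane(s,u,v,zz):
    o,d=fray(s,u,v);return o+d*(zz-o[2])/d[2]
E
python3 - <<'E'
from h import *
s=dict(np.load('w8.npz'))
cv2.imwrite('pics/w8c.png',cv2.resize(s['frame'][190:330,300:430],None,fx=5,fy=4,interpolation=2) if 0 else cv2.resize(s['frame'][190:330,300:430],None,fx=4.2,fy=4.2,interpolation=2))
np.set_printoptions(suppress=True,precision=1)
print(fplane(s,377,299,144))
f=s['frame'];m=((f.min(2)>190)).astype(np.uint8);m[:280]=0;m[320:]=0;m[:,:355]=0;m[:,395:]=0
M=cv2.moments(m,True);u,v=M['m10']/M['m00'],M['m01']/M['m00'];print(u,v,m.sum(),fplane(s,u,v,144))
E
```

```text
[481.2 231.3 144. ]
379.0460251046025 299.3033472803347 478 [481.2 232.5 144. ]
```

View pics/w8c.png

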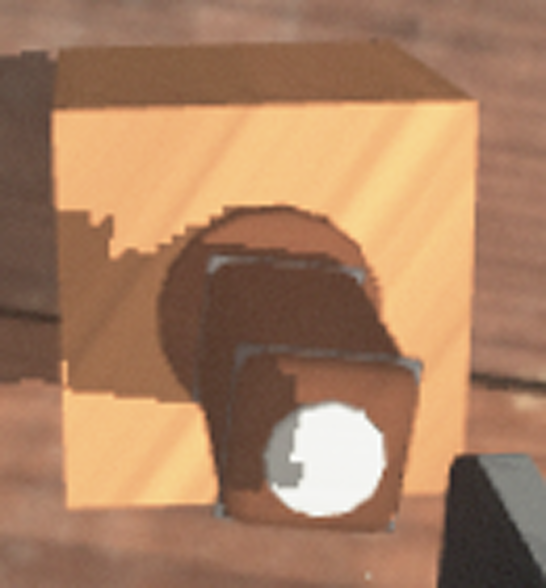

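The driver stands at (377,299) in the stand. Next I take the handle's yaw from its top corners.

```bash
python3 - <<'E'
from h import *
np.set_printoptions(suppress=True,precision=1)
s=dict(np.load('w8.npz'))
P=[fplane(s,300+a/4.2,190+b/4.2,z)[:2] for a,b,z in [(237,350,141),(421,365,141),(392,532,141),(220,514,141), (52,105,78),(477,100,78),(470,493,78),(68,507,78), (210,260,80),(363,272,80)]]
for i,j in [(0,1),(1,2),(2,3),(3,0),(4,5),(5,6),(6,7),(7,4),(8,9)]:
    d=P[j]-P[i];print(i,j,P[i],np.linalg.norm(d).round(1),np.degrees(np.arctan2(d[1],d[0])).round(1))
E
```

```text
0 1 [468.3 217. ] 25.9 93.2
1 2 [466.9 242.8] 25.6 3.3
2 3 [492.4 244.3] 25.2 -89.1
3 0 [492.8 219.1] 24.6 -175.1
4 5 [450.1 188. ] 74.0 99.7
5 6 [437.7 261. ] 74.7 11.8
6 7 [510.8 276.2] 75.6 -80.2
7 4 [523.8 201.8] 74.9 -169.4
8 9 [472.7 219.1] 27.3 93.9
```

```bash
python3 -m pendant '[3,10,0,-0.03,70, 3,10,0,-0.03,70, 3,8,0,-0.02,70, 1,4,-3,0,70, 0,0,0,0,70, 0,0,0,0,70]'; python3 -m pendant '[0,0,0,0,70]'
```

```text
time: 8.5
tool_pos: [479.8, 220.2, 187.8]
tcp_rot: [179.9, -1.8, -176.6]
ft_force: [-0.3, 0.6, -0.3]
finger_gap: 69.9
time: 8.58
tool_pos: [479.6, 219.3, 187.3]
tcp_rot: [179.9, -1.8, -176.6]
ft_force: [-0.3, 0.4, -0.3]
finger_gap: 70.0
```

```bash
python3 -m pendant '[0,9,-6,-0.005,70, 1,4,-10,0,70, 0,0,-12,0,70, 0,0,-8,0,70, 0,0,-2,0,70, 0,0,0,0,70]'
```

```text
time: 9.08
tool_pos: [479.9, 232.0, 144.1]
tcp_rot: [180.0, -1.9, -176.9]
ft_force: [0.6, -0.2, 0.8]
finger_gap: 70.2
```

```bash
python3 -m pendant '[0.5,0,-8,0,70, 0.5,0,-10,0,70, 0,0,-6,0,60, 0,0,-2,0,55, 0,0,0,0,50]'; python3 - <<'E'
from h import *
s=snap('wrist','w9')
E
```

```text
time: 9.5
tool_pos: [480.6, 231.6, 114.8]
tcp_rot: [-180.0, -1.9, -176.9]
ft_force: [-0.0, 0.8, -0.7]
finger_gap: 50.2
```

View pics/w9.png

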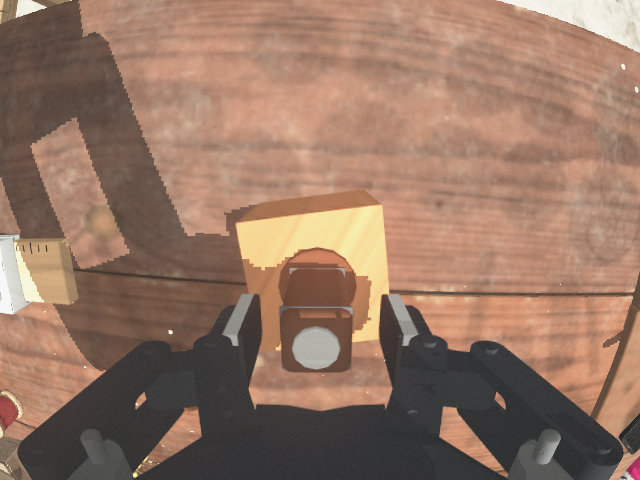

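The handle (316,345) sits centred and square between the pads, so I close.

```bash
python3 -m pendant '[0,0,-1,0,35, 0,0,0,0,22, 0,0,0,0,22, 0,0,0,0,22, 0,0,0,0,22]' 70;  python3 -m pendant '[0,0,4,0,22, 0,0,10,0,22, 0,0,15,0,22,0,0,15,0,22, 0,0,15,0,22, 0,0,15,0,22, 0,0,15,0,22, 0,0,6,0,22, 0,0,0,0,22]'
```

```text
time: 9.97
tool_pos: [481.4, 231.8, 115.1]
tcp_rot: [180.0, -1.8, -176.9]
ft_force: [-0.2, 0.5, -0.8]
finger_gap: 25.1
time: 10.72
tool_pos: [480.6, 231.7, 220.1]
tcp_rot: [179.9, -1.7, -176.9]
ft_force: [0.1, 0.2, -0.1]
finger_gap: 24.8
```

```bash
python3 - <<'E'
from h import *
s=snap('wrist','w10');np.savez('w10.npz',**s)
s=snap('side','s10');np.savez('s10.npz',**s);cv2.imwrite('pics/s10c.png',cv2.resize(s['frame'][180:380,280:400],None,fx=3,fy=3,interpolation=2))
E
```

```text
(no output)
```

View pics/w10.png

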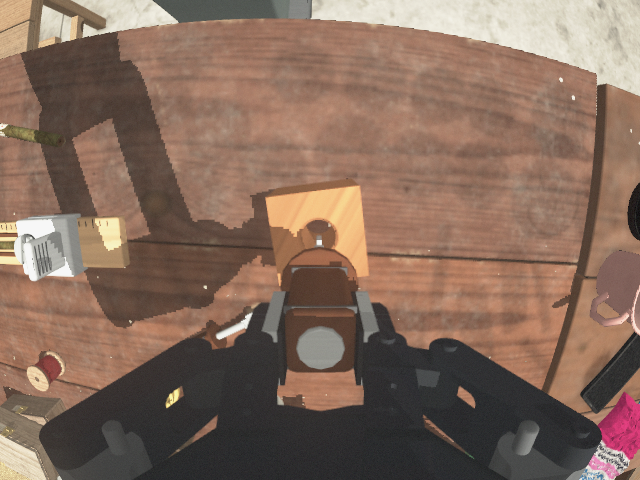

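View pics/s10c.png

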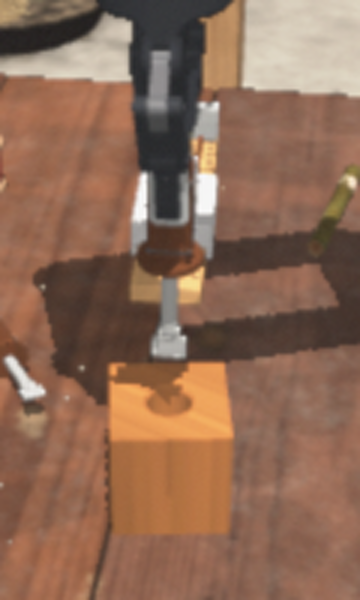

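The side view shows the 20 mm wide blade clear of the block, with its width along world x, and the wrist view agrees with the edge seen at (319,243). Blade angle equals tool yaw. Next I measure the screw again from the top camera, now that the arm is away.

```bash
python3 - <<'E'
from h import *
s=snap('top','t11');np.savez('t11.npz',**s)
cv2.imwrite('pics/t11c.png',cv2.resize(s['frame'][230:290,345:485],None,fx=5.5,fy=5.5,interpolation=2))
E
```

```text
(no output)
```

View pics/t11c.png

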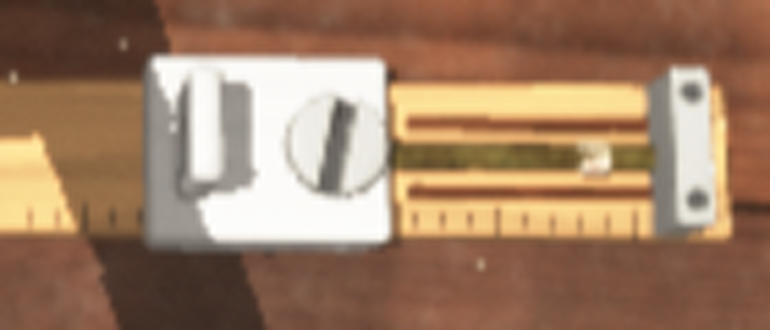

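```bash
python3 - <<'E'
from h import *
np.set_printoptions(suppress=True,precision=1)
s=dict(np.load('t11.npz'));f=cv2.resize(s['frame'],None,fx=6,fy=6,interpolation=cv2.INTER_CUBIC);g=f.min(2)
m=np.zeros_like(g);x0,y0,x1,y1=[int(6*a) for a in (345+300/5.5,230+92/5.5,345+375/5.5,230+200/5.5)]
m[y0:y1,x0:x1]=(g[y0:y1,x0:x1]<125)
n,l,st,c=cv2.connectedComponentsWithStats(m);k=1+np.argmax(st[1:,4]);m=(l==k)
v,u=np.nonzero(m);print(st[k])
for z in(46,42):
    w=np.array([onplane(s,(a+.5)/6-.5,(b+.5)/6-.5,z)[:2] for a,b in zip(u[::5],v[::5])])
    ev,V=np.linalg.eigh(np.cov(w.T));d=V[:,1]*np.sign(V[0,1]);print(z,w.mean(0),np.degrees(np.arctan2(d[1],d[0])).round(1),np.sqrt(ev*12))
for n,a,b,z in [('headL',286,145,46),('headR',388,150,46),('headT',343,92,46),('headB',337,197,46),('tab',206,127,93)]: print(n,onplane(s,345+a/5.5,230+b/5.5,z)[:2])
cv2.imwrite('pics/m11.png',m[y0-60:y1+60,x0-60:x1+60].astype(np.uint8)*255)
p=pts(s);print('head z',np.nanmedian(p[256:262,398:402,2]),np.nanmedian(p[255:262,411:413,2]),'plate',np.nanmedian(p[268:272,390:410,2]))
E
```

```text
[2417 1490   38   99 1793]
46 [ 518.1 -102. ] -8.8 [ 6.  32.5]
42 [ 518.8 -102.7] -8.8 [ 6.1 32.6]
headL [517.  -85.5]
headR [ 517.5 -121.4]
headT [ 537.3 -105. ]
headB [ 499.7 -104. ]
tab [513.3 -51.9]
head z 49.3091091351061 49.58439623643278 plate 37.97591070388273
```

```bash
python3 -m pendant '[1,-12,6,0,22, 3,-24,6,-0.02,22, 3,-25,2,-0.02,22, 3,-25,0,-0.02,22, 3,-25,0,-0.02,22, 3,-25,0,-0.02,22, 3,-25,0,-0.02,22, 3,-25,0,-0.02,22, 3,-25,0,-0.02,22, 3,-20,0,0,22, 1,-10,0,0,22, 0,0,0,0,22]'
```

```text
time: 11.87
tool_pos: [499.4, -26.6, 220.2]
tcp_rot: [-179.7, -3.2, 173.6]
ft_force: [-0.4, 0.4, -0.6]
finger_gap: 25.3
```

```bash
python3 -m pendant '[2,-10,3,-0.01,22, 3,-12,2,-0.01,22, 3,-12,2,-0.01,22, 3,-12,2,-0.01,22, 3,-12,2,0,22, 3,-10,2,0,22, 2,-6,0,0,22, 0,-2,0,0,22, 0,0,0,0,22]'; python3 - <<'E'
from h import *
np.set_printoptions(suppress=True,precision=2)
s=snap('wrist','w12');np.savez('w12.npz',**s)
s=snap('side','s12');np.savez('s12.npz',**s);cv2.imwrite('pics/s12c.png',cv2.resize(s['frame'][150:300,290:390],None,fx=4,fy=4,interpolation=2))
q=sensors.sense();print(q['tool_pos'],q['tcp_rot'],q['joint_pos'],q['finger_gap'])
E
```

```text
time: 12.62
tool_pos: [520.0, -108.3, 234.0]
tcp_rot: [-179.8, -3.3, 171.2]
ft_force: [-0.2, 0.2, -1.7]
finger_gap: 25.1
[ 519.82 -107.62  233.79] [-179.79   -3.33  171.26] [-16.77  -0.01  92.88  -0.67  90.4  -98.02] 24.873114202749004
```

View pics/w12.png

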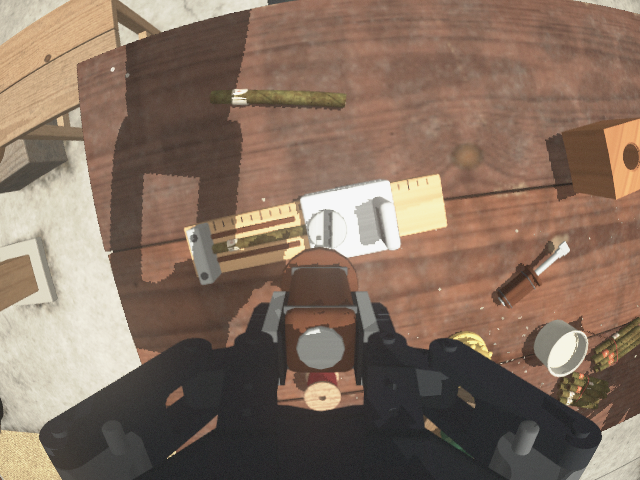

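View pics/s12c.png

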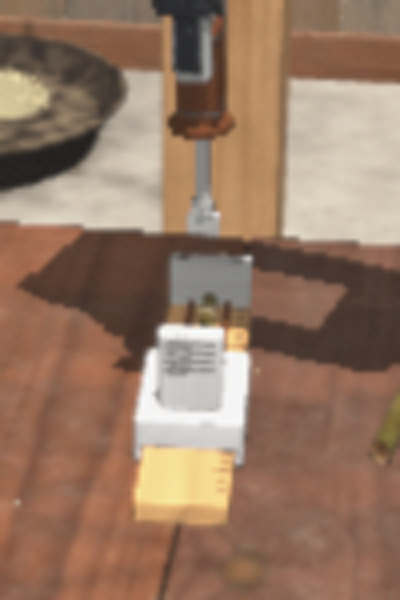

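```bash
python3 - <<'E'
from h import *
np.set_printoptions(suppress=True,precision=1)
s=dict(np.load('s12.npz'));p=pts(s)
for v in range(196,212,2): print(v,[p[v,u].round(0).tolist() for u in (338,340,342)])
for a in (189,203,217): print(onplane(s,290+a/4,150+232/4,126.5))
w=dict(np.load('w12.npz'));cv2.imwrite('pics/w12c.png',cv2.resize(w['frame'][180:280,270:410],None,fx=5,fy=5,interpolation=2))
E
```

```text
196 [[676.0, -1268.0, -385.0], [520.0, -102.0, 160.0], [515.0, -105.0, 159.0]]
198 [[675.0, -1261.0, -394.0], [519.0, -100.0, 156.0], [515.0, -102.0, 156.0]]
200 [[525.0, -105.0, 148.0], [520.0, -106.0, 148.0], [515.0, -104.0, 149.0]]
202 [[524.0, -103.0, 144.0], [520.0, -104.0, 144.0], [515.0, -103.0, 144.0]]
204 [[525.0, -105.0, 137.0], [520.0, -106.0, 137.0], [515.0, -105.0, 138.0]]
206 [[525.0, -108.0, 131.0], [520.0, -106.0, 132.0], [515.0, -107.0, 132.0]]
208 [[558.0, -361.0, -2.0], [552.0, -362.0, -2.0], [514.0, -102.0, 129.0]]
210 [[nan, nan, nan], [550.0, -347.0, -1.0], [544.0, -348.0, -1.0]]
[ 526.4 -105.   126.5]
[ 517.9 -106.2  126.5]
[ 509.5 -107.5  126.5]
```

View pics/w12c.png

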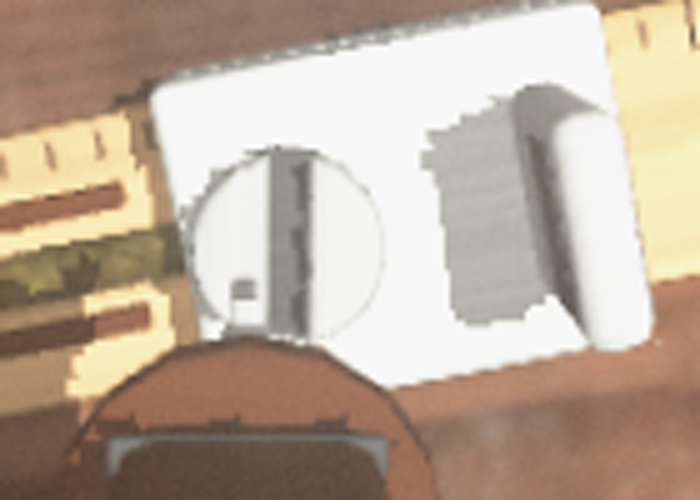

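The wrist view shows the slot at crop (290,240), i.e. (328,228), parallel to the blade edge at (319,240). The side view puts the tip at x ≈ 518, y ≈ -106, so I need +4 mm in y and then to descend.

```bash
python3 -m pendant '[0,3,-5,0,22, 0,0,-10,0,22, 0,0,-12,0,22, 0,0,-10,0,22, 0,0,-5,0,22, 0,0,0,0,22,0,0,0,0,22]'; python3 - <<'E'
from h import *
np.set_printoptions(suppress=True,precision=2)
q=sensors.sense();print(q['tool_pos'],q['tcp_rot'])
E
```

```text
time: 13.3
tool_pos: [517.9, -101.3, 184.8]
tcp_rot: [-179.9, -3.5, 171.4]
ft_force: [-0.3, 0.4, -1.6]
finger_gap: 25.1
[ 517.94 -101.3   184.84] [-179.86   -3.55  171.45]
```

```bash
python3 -m pendant '[2,-1.5,-5,0,22, 1,0,-8,0,22, 0,0,-5,0,22, 0,0,0,0,22,0,0,0,0,22]'; python3 - <<'E'
from h import *
np.set_printoptions(suppress=True,precision=2)
q=sensors.sense();print(q['tool_pos'],q['tcp_rot'])
w=snap('wrist');cv2.imwrite('pics/w13c.png',cv2.resize(w['frame'][170:310,240:400],None,fx=5,fy=4.2,interpolation=2)[:588])
np.savez('w13.npz',**w)
s=snap('side','s13');np.savez('s13.npz',**s);cv2.imwrite('pics/s13c.png',cv2.resize(s['frame'][170:270,290:390],None,fx=6,fy=6,interpolation=2))
E
```

```text
time: 13.72
tool_pos: [521.7, -103.2, 165.4]
tcp_rot: [-179.9, -3.5, 171.4]
ft_force: [-0.5, 0.2, -0.4]
finger_gap: 25.1
[ 521.65 -103.17  165.37] [-179.86   -3.5   171.44]
```

View pics/w13c.png

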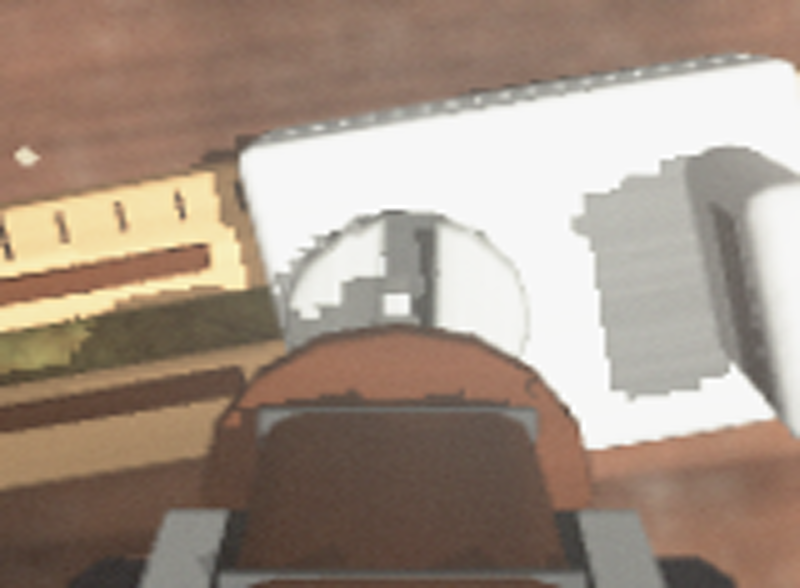

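View pics/s13c.png

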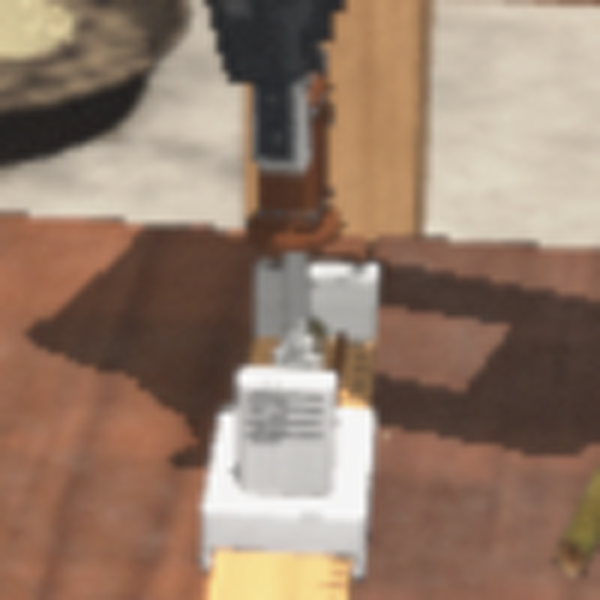

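```bash
python3 - <<'E'
from h import *
np.set_printoptions(suppress=True,precision=1)
w=dict(np.load('w13.npz'))
P=lambda a,b,z:fplane(w,240+a/5,170+b/4.2,z)
for n,a,b,z in [('slotL',385,235,49),('slotR',438,235,49),('wallboundary',417,235,41),('headL',288,290,49),('headR',528,295,49),('headT',405,211,49),('blade L',383,303,58),('blade R',411,303,58)]: print(n,P(a,b,z))
T=np.linalg.inv(w['view']);print(T[:3,3])
cv2.imwrite('pics/w13d.png',cv2.resize(w['frame'][210:260,290:355],None,fx=11,fy=11,interpolation=0))
E
```

```text
slotL [ 503.8 -102.3   49. ]
slotR [505.  -94.8  49. ]
wallboundary [505.9 -97.9  41. ]
headL [ 511.2 -117.6   49. ]
headR [517.2 -83.4  49. ]
headT [500.2 -98.9  49. ]
blade L [ 513.6 -104.    58. ]
blade R [ 514.2 -100.1   58. ]
[460.3 -92.9 311.9]
```

View pics/w13d.png

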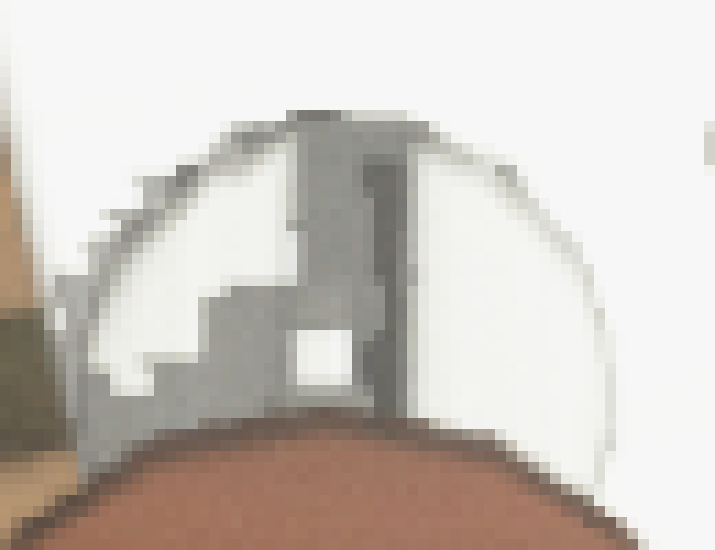

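```bash
python3 - <<'E'
from h import *
np.set_printoptions(suppress=True,precision=1)
w=dict(np.load('w13.npz'));z=w['z_map'];T=np.linalg.inv(w['view'])
def P3(u,v):
    o,d=fray(w,u,v); k=z[v,u]/(d@T[:3,2]); return o+d*k
for v in range(222,248,2): print(v,[P3(u,v).round(0).tolist() for u in (310,318,320,324,326,332)])
s=dict(np.load('s13.npz'));p=pts(s)
for v in range(214,234,2): print(v,[p[v,u].round(0).tolist() for u in (336,338,340,342,344)])
E
```

```text
222 [[460.0, -93.0, 312.0], [502.0, -101.0, 42.0], [502.0, -100.0, 42.0], [503.0, -97.0, 42.0], [503.0, -96.0, 42.0], [504.0, -91.0, 38.0]]
224 [[502.0, -107.0, 49.0], [504.0, -102.0, 42.0], [504.0, -100.0, 42.0], [504.0, -97.0, 41.0], [505.0, -96.0, 42.0], [504.0, -91.0, 48.0]]
226 [[503.0, -107.0, 50.0], [505.0, -102.0, 43.0], [505.0, -100.0, 42.0], [506.0, -97.0, 43.0], [505.0, -96.0, 45.0], [505.0, -92.0, 51.0]]
228 [[504.0, -107.0, 50.0], [507.0, -102.0, 42.0], [507.0, -101.0, 42.0], [507.0, -98.0, 42.0], [507.0, -96.0, 45.0], [507.0, -92.0, 49.0]]
230 [[506.0, -108.0, 50.0], [508.0, -102.0, 43.0], [508.0, -101.0, 42.0], [509.0, -98.0, 41.0], [508.0, -96.0, 47.0], [508.0, -92.0, 50.0]]
232 [[507.0, -108.0, 51.0], [510.0, -103.0, 42.0], [510.0, -101.0, 42.0], [510.0, -98.0, 41.0], [509.0, -97.0, 48.0], [510.0, -92.0, 49.0]]
234 [[509.0, -108.0, 50.0], [511.0, -103.0, 40.0], [512.0, -101.0, 41.0], [512.0, -98.0, 41.0], [511.0, -97.0, 48.0], [511.0, -93.0, 49.0]]
236 [[510.0, -108.0, 50.0], [509.0, -102.0, 63.0], [509.0, -101.0, 63.0], [513.0, -99.0, 42.0], [512.0, -97.0, 49.0], [5
[... 1208 characters left out ...]
5.0, -221.0, 25.0], [523.0, -100.0, 91.0], [518.0, -99.0, 92.0], [527.0, -216.0, 29.0], [522.0, -218.0, 28.0]]
224 [[544.0, -216.0, 21.0], [523.0, -100.0, 85.0], [518.0, -97.0, 87.0], [526.0, -208.0, 27.0], [523.0, -226.0, 17.0]]
226 [[544.0, -215.0, 16.0], [523.0, -99.0, 80.0], [518.0, -97.0, 82.0], [514.0, -103.0, 78.0], [522.0, -219.0, 15.0]]
228 [[529.0, -105.0, 70.0], [523.0, -99.0, 74.0], [519.0, -101.0, 73.0], [514.0, -102.0, 73.0], [521.0, -208.0, 15.0]]
230 [[528.0, -101.0, 67.0], [523.0, -99.0, 69.0], [518.0, -100.0, 69.0], [514.0, -102.0, 68.0], [520.0, -199.0, 14.0]]
232 [[522.0, -49.0, 90.0], [517.0, -49.0, 91.0], [512.0, -50.0, 91.0], [507.0, -50.0, 91.0], [502.0, -47.0, 94.0]]
```

Both depth maps put the slot floor at z ≈ 42 and the head top at 50. In the wrist view the blade is about 2 mm too far toward -y of the slot's centre. I correct and lower gently.

```bash
python3 -m pendant '[-0.5,1.7,-1,0,22, 0,0,-2,0,22, 0,0,0,0,22, 0,0,0,0,22]'; python3 - <<'E'
from h import *
np.set_printoptions(suppress=True,precision=2)
q=sensors.sense();print(q['tool_pos'],q['tcp_rot'])
w=snap('wrist');cv2.imwrite('pics/w14d.png',cv2.resize(w['frame'][205:265,285:360],None,fx=9,fy=9,interpolation=0))
E
```

```text
time: 14.15
tool_pos: [521.8, -101.5, 163.6]
tcp_rot: [-179.8, -3.4, 171.4]
ft_force: [-0.7, 0.9, -0.8]
finger_gap: 25.3
[ 521.8  -101.46  163.57] [-179.84   -3.38  171.43]
```

View pics/w14d.png

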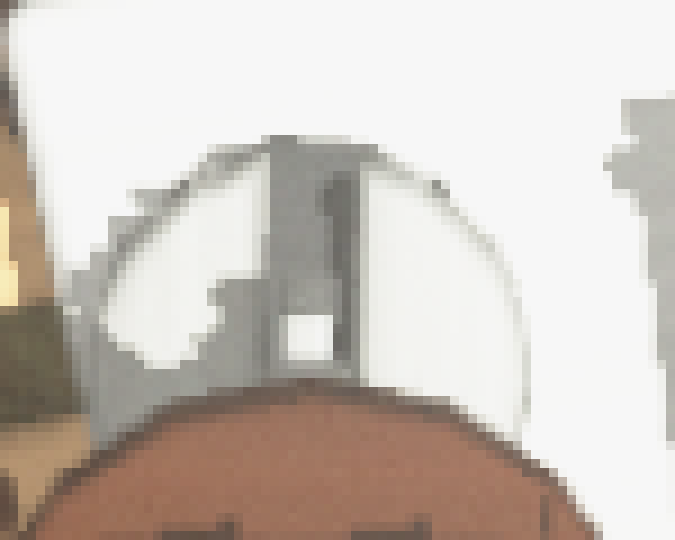

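The blade (crop 281–333) now lies within the slot (270–360), so I descend into it.

```bash
python3 -m pendant '[-0.5,0.4,-2,0,22, -0.3,0,-3,0,22, 0,0,-2,0,22, 0,0,0,0,22]';python3 -m pendant '[0,0,-2,0,22, 0,0,-1,0,22,0,0,0,0,22]'
```

```text
time: 14.53
tool_pos: [521.1, -101.1, 156.2]
tcp_rot: [-179.8, -3.3, 171.4]
ft_force: [1.4, -0.0, -1.0]
finger_gap: 25.2
time: 14.78
tool_pos: [520.9, -101.0, 152.5]
tcp_rot: [-179.8, -3.4, 171.4]
ft_force: [-0.2, 0.6, -1.6]
finger_gap: 25.3
```

```bash
python3 -m pendant '[0,0,-1.5,0,22, 0,0,-1,0,22]';python3 -m pendant '[0,0,-1,0,22]';python3 -m pendant '[0,0,-1,0,22]';python3 -m pendant '[0,0,-1,0,22]'
```

```text
time: 14.95
tool_pos: [520.9, -101.1, 149.9]
tcp_rot: [-179.8, -3.4, 171.4]
ft_force: [-0.3, -0.8, -0.3]
finger_gap: 25.4
time: 15.03
tool_pos: [521.0, -101.1, 148.9]
tcp_rot: [-179.8, -3.4, 171.4]
ft_force: [0.9, 0.3, -0.6]
finger_gap: 25.2
time: 15.12
tool_pos: [521.2, -101.2, 148.2]
tcp_rot: [-179.8, -3.3, 171.4]
ft_force: [-2.0, 0.9, 8.8]
finger_gap: 24.8
time: 15.2
tool_pos: [521.6, -101.2, 148.2]
tcp_rot: [-179.8, -3.3, 171.4]
ft_force: [-3.8, 1.0, 10.0]
finger_gap: 25.0
```

Seated: 10 N upward at TCP z = 148.2, which puts the tip at ≈ 41–42. I now turn clockwise in pieces, shifting the TCP so that the slightly tilted driver's tip stays on the axis.

```bash
python3 -m pendant '[-0.3,-0.2,0,-0.06,22, -0.1,-0.3,0,-0.08,22, -0.1,-0.3,0,-0.08,22]'
```

```text
time: 15.45
tool_pos: [521.6, -101.8, 149.1]
tcp_rot: [-179.8, -3.2, 158.6]
ft_force: [0.2, 0.9, -1.6]
finger_gap: 25.0
```

```bash
python3 -m pendant '[-0.1,-0.3,0,-0.08,22, -0.1,-0.3,0,-0.08,22]'
```

```text
time: 15.62
tool_pos: [521.7, -102.2, 149.0]
tcp_rot: [-179.9, -3.2, 149.0]
ft_force: [1.1, -0.0, -0.3]
finger_gap: 25.0
```

```bash
python3 -m pendant '[-0.7,-0.2,-0.4,-0.08,22, -0.6,-0.2,-0.3,-0.08,22, -0.4,-0.2,0,-0.08,22]'
```

```text
time: 15.87
tool_pos: [521.3, -102.6, 149.1]
tcp_rot: [-180.0, -3.1, 134.5]
ft_force: [-0.1, 0.0, -3.1]
finger_gap: 25.4
```

```bash
python3 - <<'E'
from h import *
w=snap('wrist');cv2.imwrite('pics/w15.png',w['frame'])
E
python3 -m pendant '[-0.4,-0.2,-0.3,-0.08,22, -0.4,-0.2,0,-0.08,22]'
```

```text
time: 16.08
tool_pos: [521.0, -102.9, 149.1]
tcp_rot: [179.9, -3.0, 125.0]
ft_force: [1.3, -0.3, -1.4]
finger_gap: 25.3
```

View pics/w15.png

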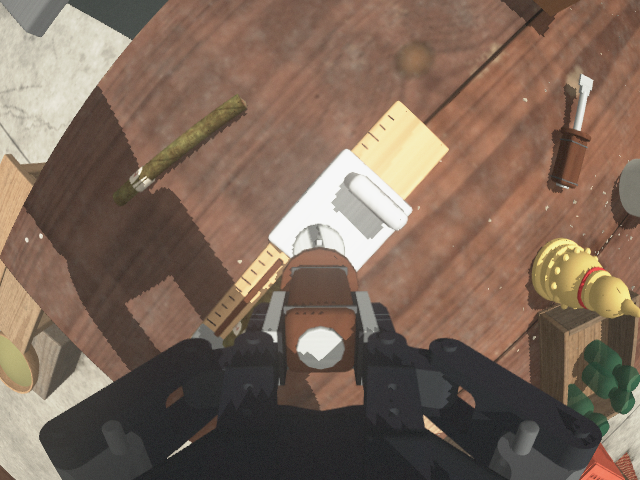

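```bash
python3 -m pendant '[-0.8,-0.1,-0.4,-0.08,22, -0.8,-0.1,-0.3,-0.08,22, -0.5,-0.1,0,-0.08,22]'; python3 -m pendant '[-0.6,-0.1,-0.5,-0.08,22, -0.5,0,0,-0.06,22]'
```

```text
time: 16.33
tool_pos: [520.4, -103.2, 149.1]
tcp_rot: [179.8, -2.9, 111.0]
ft_force: [2.2, 0.2, -4.4]
finger_gap: 24.8
time: 16.5
tool_pos: [520.1, -103.4, 149.0]
tcp_rot: [179.7, -2.9, 102.8]
ft_force: [1.9, -0.4, -3.7]
finger_gap: 25.2
```

```bash
python3 -m pendant '[-0.5,0,-1,-0.04,22, 0,0,-1,-0.04,22]'; python3 -m pendant '[-0.5,0,-1,-0.06,22]'; python3 - <<'E'
from h import *
q=sensors.sense();print(q['wrist_torque'],q['ft_force'],q['tool_pos'])
E
```

```text
time: 16.67
tool_pos: [520.3, -103.6, 148.5]
tcp_rot: [179.5, -2.8, 98.1]
ft_force: [-4.2, 0.9, 6.4]
finger_gap: 24.9
time: 16.75
tool_pos: [520.1, -103.6, 148.4]
tcp_rot: [179.5, -2.8, 94.7]
ft_force: [-1.9, 0.1, 6.0]
finger_gap: 24.8
[0.26669892 0.5305579  0.14351178] [-1.85980551  0.06996497  6.01599548] [ 520.1100206  -103.64401871  148.43783877]
```

```bash
T='from h import *;q=sensors.sense();print("TQ",q["wrist_torque"].round(2))'; python3 -m pendant '[-0.4,0,-0.3,-0.06,22,-0.3,0,-0.3,-0.06,22]';python3 -c "$T"; python3 -m pendant '[-0.3,0,-0.3,-0.06,22]';python3 -c "$T"
```

```text
time: 16.92
tool_pos: [519.6, -103.5, 148.6]
tcp_rot: [179.5, -2.8, 87.8]
ft_force: [0.4, 0.0, -1.5]
finger_gap: 24.8
TQ [ 0.06 -0.05  0.17]
time: 17.0
tool_pos: [519.5, -103.5, 148.6]
tcp_rot: [179.4, -2.8, 84.3]
ft_force: [0.1, -0.5, -0.8]
finger_gap: 25.0
TQ [ 0.11 -0.06  0.12]
```

```bash
T='from h import *;q=sensors.sense();print("TQ",q["wrist_torque"].round(2))'; python3 -m pendant '[-0.3,0,-0.5,-0.05,22]';python3 -c "$T"; python3 -m pendant '[-0.2,0,-0.5,-0.05,22]';python3 -c "$T"
```

```text
time: 17.08
tool_pos: [519.4, -103.5, 148.5]
tcp_rot: [179.4, -2.8, 81.4]
ft_force: [-0.6, 0.9, 2.5]
finger_gap: 24.9
TQ [0.12 0.13 0.12]
time: 17.17
tool_pos: [519.4, -103.5, 148.5]
tcp_rot: [179.4, -2.8, 78.5]
ft_force: [-2.0, 1.1, 2.8]
finger_gap: 24.8
TQ [0.16 0.31 0.23]
```

```bash
T='from h import *;q=sensors.sense();print("TQ",q["wrist_torque"].round(2))'; python3 -m pendant '[-0.3,0,-0.3,-0.05,22]';python3 -c "$T"; python3 - <<'E'
from h import *
w=snap('wrist','w16');cv2.imwrite('pics/w16c.png',cv2.resize(w['frame'][190:270,270:370],None,fx=7,fy=7,interpolation=0))
E
```

```text
time: 17.25
tool_pos: [519.2, -103.4, 148.6]
tcp_rot: [179.3, -2.7, 75.7]
ft_force: [-0.5, 0.3, -0.6]
finger_gap: 25.0
TQ [0.08 0.02 0.5 ]
```

View pics/w16c.png

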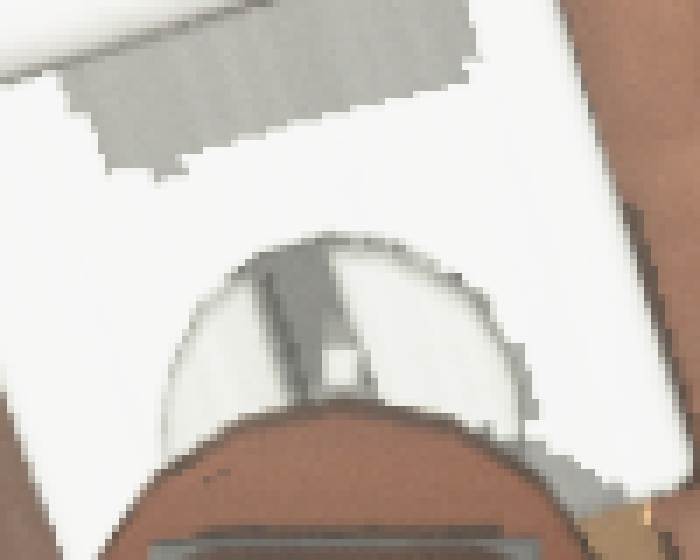

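The slot edges (slope 0.28) are now parallel to the plate's side edge (0.28), and the torque has jumped to 0.5 N m, so this is the hard stop. One more nudge to be tight.

```bash
T='from h import *;q=sensors.sense();print("TQ",q["wrist_torque"].round(2))'; python3 -m pendant '[0,0,-0.5,-0.05,22]';python3 -c "$T";python3 -m pendant '[0,0,-0.5,-0.05,22]';python3 -c "$T"
```

```text
time: 17.38
tool_pos: [519.3, -103.4, 148.5]
tcp_rot: [179.3, -2.7, 72.8]
ft_force: [-1.0, 0.4, 4.5]
finger_gap: 24.9
TQ [0.14 0.59 0.85]
time: 17.47
tool_pos: [519.2, -103.4, 148.5]
tcp_rot: [179.3, -2.7, 70.1]
ft_force: [-2.6, 0.5, 4.0]
finger_gap: 25.1
TQ [0.11 0.62 1.12]
```

```bash
T='from h import *;q=sensors.sense();print("TQ",q["wrist_torque"].round(2))'; python3 -m pendant '[0,0,0,0.06,22,0,0,0,0.06,22]';python3 -c "$T";python3 -m pendant '[0,0,0,0.06,22]';python3 -c "$T"
```

```text
time: 17.63
tool_pos: [519.1, -103.2, 148.6]
tcp_rot: [179.3, -2.7, 77.3]
ft_force: [0.7, -0.5, -2.0]
finger_gap: 25.0
TQ [-0.03 -0.23  0.05]
time: 17.72
tool_pos: [519.2, -103.2, 148.7]
tcp_rot: [179.3, -2.7, 81.0]
ft_force: [0.3, -0.5, -1.3]
finger_gap: 25.1
TQ [ 0.04 -0.13  0.02]
```

```bash
python3 -m pendant '[0,0,0,0.06,22, 0,0,0,0,22]'; python3 -m pendant '[0,0,3,0,22, 0,0,5,0,22, 0,0,5,0,22, 0,0,0,0,22]'; python3 - <<'E'
from h import *
w=snap('wrist','w17');cv2.imwrite('pics/w17c.png',cv2.resize(w['frame'][170:280,240:400],None,fx=5,fy=5,interpolation=2))
q=sensors.sense();print(q["wrist_torque"])
E
```

```text
time: 17.88
tool_pos: [519.1, -103.2, 148.5]
tcp_rot: [179.3, -2.7, 85.2]
ft_force: [0.3, -0.1, -1.6]
finger_gap: 24.9
time: 18.22
tool_pos: [519.0, -103.1, 162.4]
tcp_rot: [179.3, -2.7, 85.1]
ft_force: [0.3, -0.3, -0.4]
finger_gap: 25.2
[-0.04933158 -0.0137731   0.02740039]
```

View pics/w17c.png

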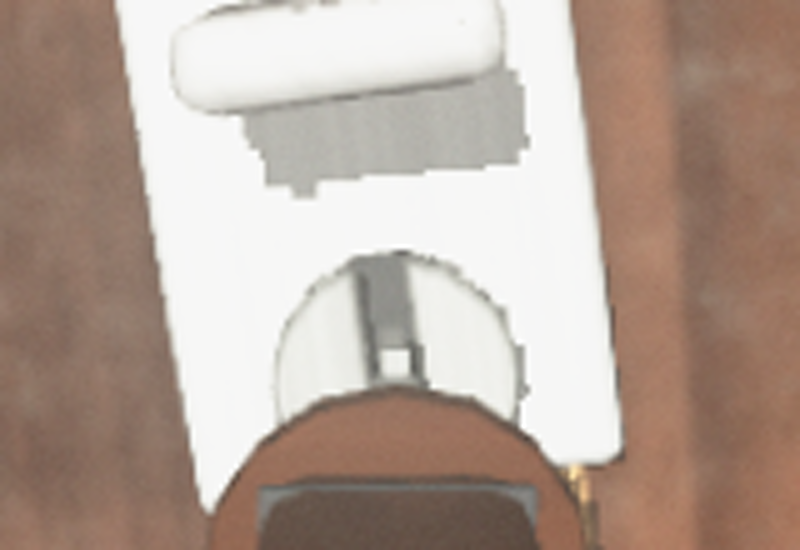

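The slot lies along the gauge, parallel to the plate's edges, and the blade is out. I lift and carry the driver back to the stand.

```bash
python3 -m pendant '[0,0,10,0,22, 0,0,15,0,22, 0,0,15,0,22, 0,0,15,0,22, 0,0,12,0,22, -1,6,5,0,22, -2,12,4,0,22, -3,20,3,0,22, -3,22,2,0,22, -4,22,2,0,22, -4,22,2,0,22,-4,22,2,0,22]'
```

```text
time: 19.27
tool_pos: [493.7, 28.5, 254.6]
tcp_rot: [179.5, -2.7, 84.6]
ft_force: [0.7, 0.5, -0.6]
finger_gap: 24.8
```

```bash
python3 -m pendant '[-4,22,1,0,22, -4,22,1,0,22, -4,20,1,0,22,-2,16,1,0,22,-2,10,1,0,22,0,4,0,0,22, 0,0,0,0,22, 0,0,0,0,22]'
```

```text
time: 19.93
tool_pos: [469.4, 137.9, 257.4]
tcp_rot: [179.9, -2.8, 85.0]
ft_force: [1.3, -0.3, -1.0]
finger_gap: 24.8
```

```bash
cat >> h.py <<'E'
from scipy.spatial.transform import Rotation as Ro
def tip(q=None):
    q=q or sensors.sense()
    Rg=Ro.from_euler('xyz',[180,-1.85,-176.9],degrees=True);Rn=Ro.from_euler('xyz',q['tcp_rot'],degrees=True)
    # driver down axis vertical at grip, TCP on the axis
    d=(Rn*Rg.inv()).apply([0,0,-1]); return q['tool_pos']+107*d, d
E
python3 - <<'E'
from h import *
np.set_printoptions(suppress=True,precision=3)
print(tip(), sensors.sense()['tool_pos'])
E
```

```text
(array([469.869, 139.66 , 150.398]), array([ 0.004,  0.017, -1.   ])) [469.443 137.87  257.382]
```

Driver tilt is about 1°. I continue to the stand, centred at (481, 231.5), with the tip about 2 mm ahead in y.

```bash
python3 -m pendant '[1,10,-2,0,22, 1,14,-4,0,22, 2,16,-5,0,22, 2,16,-5,0,22, 2,14,-4,0,22, 1,8,-2,0,22, 1,4,0,0,22, 0,0,0,0,22, 0,0,0,0,22]'; python3 - <<'E'
from h import *
np.set_printoptions(suppress=True,precision=3)
print(tip(), sensors.sense()['tool_pos'],sensors.sense()['tcp_rot'])
s=snap('top','t18')
E
```

```text
time: 20.68
tool_pos: [480.8, 221.3, 232.2]
tcp_rot: [180.0, -2.7, 84.5]
ft_force: [0.4, 1.1, -1.2]
finger_gap: 25.1
(array([481.013, 222.877, 125.243]), array([ 0.002,  0.015, -1.   ])) [480.775 221.264 232.231] [179.955  -2.722  84.509]
```

View pics/t18.png

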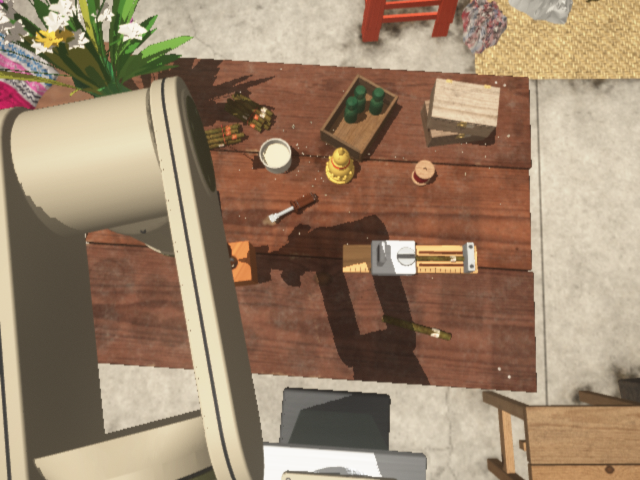

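```bash
python3 -m pendant '[0,5,-3,0,22, 0,3,-8,0,22, 0,0,-10,0,22, 0,0,-6,0,22, 0,0,0,0,22, 0,0,0,0,22]'; python3 - <<'E'
from h import *
np.set_printoptions(suppress=True,precision=3)
print(tip(), sensors.sense()['tool_pos'],sensors.sense()['tcp_rot'])
s=snap('wrist','w19');cv2.imwrite('pics/w19c.png',cv2.resize(s['frame'][130:380,220:420],None,fx=3,fy=2.4,interpolation=2))
s=snap('side','s19');cv2.imwrite('pics/s19c.png',cv2.resize(s['frame'][200:370,270:410],None,fx=3.5,fy=3.5,interpolation=2))
E
```

```text
time: 21.23
tool_pos: [481.1, 227.8, 202.7]
tcp_rot: [179.9, -2.7, 84.3]
ft_force: [-0.1, 0.5, -0.9]
finger_gap: 25.0
(array([481.428, 229.393,  95.731]), array([ 0.003,  0.015, -1.   ])) [481.078 227.807 202.719] [179.897  -2.714  84.336]
```

View pics/w19c.png

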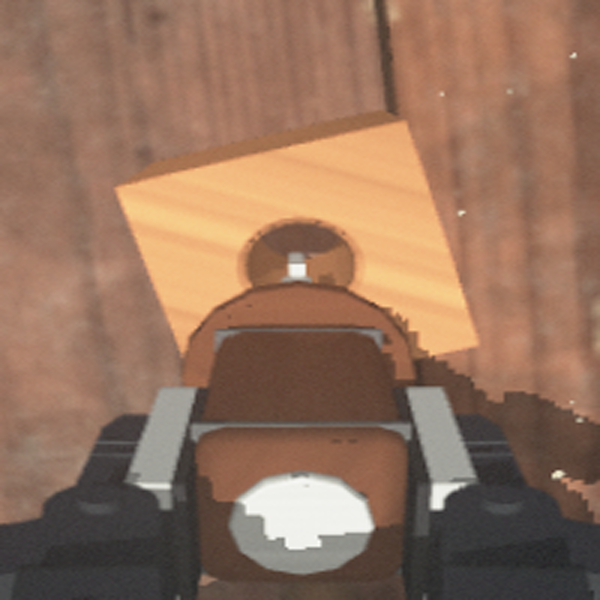

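View pics/s19c.png

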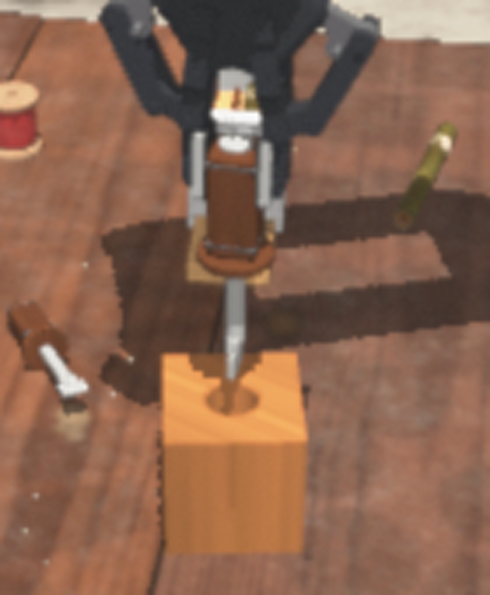

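The hole (crop 300,262) is lined up with the blade (297,268). I shift +2 in y and go down.

```bash
python3 -m pendant '[0,1.5,-4,0,22, 0,0.5,-8,0,22, 0,0,-6,0,22, 0,0,0,0,22]'; python3 - <<'E'
from h import *
np.set_printoptions(suppress=True,precision=3)
print(tip(),sensors.sense()['ft_force'])
E
```

```text
time: 21.67
tool_pos: [482.1, 230.2, 184.8]
tcp_rot: [179.7, -2.8, 84.3]
ft_force: [-0.3, 1.0, -0.7]
finger_gap: 24.5
(array([482.705, 231.881,  77.769]), array([ 0.006,  0.016, -1.   ])) [-0.279  1.038 -0.724]
```

```bash
python3 -m pendant '[-1,-0.3,-6,0,22, -0.5,0,-8,0,22, 0,0,-8,0,22, 0,0,-4,0,22]'; python3 -m pendant '[0,0,-6,0,22, 0,0,-8,0,22, 0,0,-5,0,22, 0,0,0,0,22]';  python3 - <<'E'
from h import *
np.set_printoptions(suppress=True,precision=3)
print(tip(),sensors.sense()['ft_force'])
E
```

```text
time: 22.0
tool_pos: [480.6, 230.0, 156.8]
tcp_rot: [179.7, -2.8, 84.3]
ft_force: [1.0, 0.2, -0.4]
finger_gap: 24.8
time: 22.33
tool_pos: [479.5, 229.6, 133.6]
tcp_rot: [179.8, -2.7, 84.3]
ft_force: [0.1, -0.5, -1.0]
finger_gap: 25.1
(array([479.939, 231.188,  26.613]), array([ 0.004,  0.015, -1.   ])) [ 0.073 -0.457 -0.959]
```

```bash
python3 -m pendant '[0.8,0.3,-5,0,22, 0.3,0,-5,0,22, 0,0,-3,0,22]'; python3 -m pendant '[0.3,0.2,-2,0,22, 0,0,-1.5,0,22]';  python3 -m pendant '[0.3,0.2,-1.5,0,22]'; python3 -m pendant '[0,0,-1,0,22]'
```

```text
time: 22.58
tool_pos: [481.2, 230.1, 120.1]
tcp_rot: [179.8, -2.8, 84.3]
ft_force: [-0.9, -0.4, -1.0]
finger_gap: 25.2
time: 22.75
tool_pos: [481.5, 230.3, 115.9]
tcp_rot: [179.8, -2.8, 84.3]
ft_force: [-0.7, 0.5, -1.5]
finger_gap: 25.0
time: 22.83
tool_pos: [481.9, 230.6, 114.5]
tcp_rot: [179.8, -2.8, 84.3]
ft_force: [-8.0, 0.9, 18.0]
finger_gap: 25.1
time: 22.92
tool_pos: [482.3, 230.8, 114.5]
tcp_rot: [179.7, -2.8, 84.3]
ft_force: [-3.7, -1.0, 11.5]
finger_gap: 24.9
```

Seated (18 N upward at TCP z 114.5, against 115 when it was picked up). I open gently and check.

```bash
python3 -m pendant '[0,0,0,0,28, 0,0,0,0,32, 0,0,0,0,45, 0,0,0,0,60, 0,0,0,0,70, 0,0,0,0,70]' ; python3 -m pendant '[0,0,6,0,70, 0,0,15,0,70, 0,0,20,0,70, 0,0,20,0,70, 0,0,20,0,70, 0,0,20,0,70, 0,0,10,0,70, 0,-10,5,0,70, 0,-20,0,0,70, 0,-30,0,0,70, 0,-30,0,0,70, 0,-10,0,0,70]'; python3 - <<'E'
from h import *
s=snap('wrist','w20');np.savez('w20.npz',**s)
s=snap('side','s20');np.savez('s20.npz',**s);cv2.imwrite('pics/s20c.png',cv2.resize(s['frame'][200:370,270:410],None,fx=3.5,fy=3.5,interpolation=2))
E
```

```text
time: 23.42
tool_pos: [483.7, 231.3, 116.1]
tcp_rot: [179.6, -2.9, 84.3]
ft_force: [0.1, 1.1, 0.2]
finger_gap: 69.8
time: 24.42
tool_pos: [480.1, 127.6, 237.3]
tcp_rot: [179.8, -2.8, 84.7]
ft_force: [-0.2, -0.6, 0.5]
finger_gap: 69.9
```

View pics/w20.png

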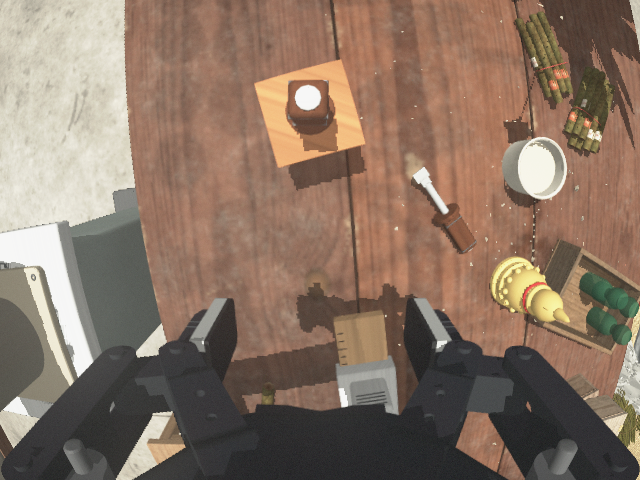

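View pics/s20c.png

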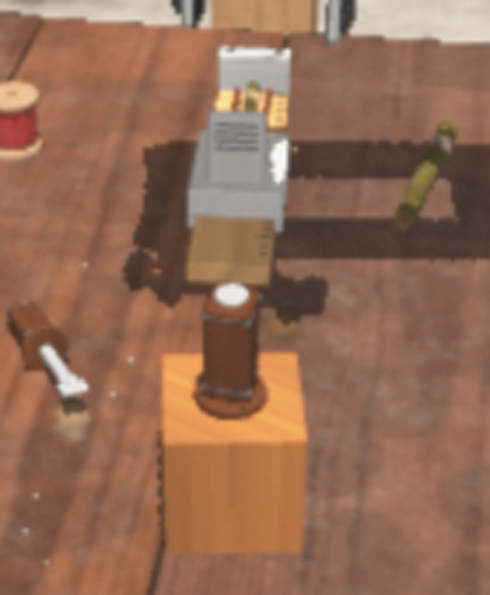

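The driver stands upright with its flange on the block (wrist view: cap at (308,97)). Final check of the gauge from above, with depths.

```bash
python3 - <<'E'
from h import *
np.set_printoptions(suppress=True,precision=1)
s=snap('top','t21');np.savez('t21.npz',**s)
s2=dict(np.load('s20.npz'));p=pts(s2);f=s2['frame'];m=(f.min(2)>170);m[:270]=0;m[300:]=0;m[:,:325]=0;m[:,350:]=0
print('cap',np.nanmedian(p[m],0),m.sum())
E
```

```text
cap [483.  234.8 145.3] 41
```

View pics/t21.png

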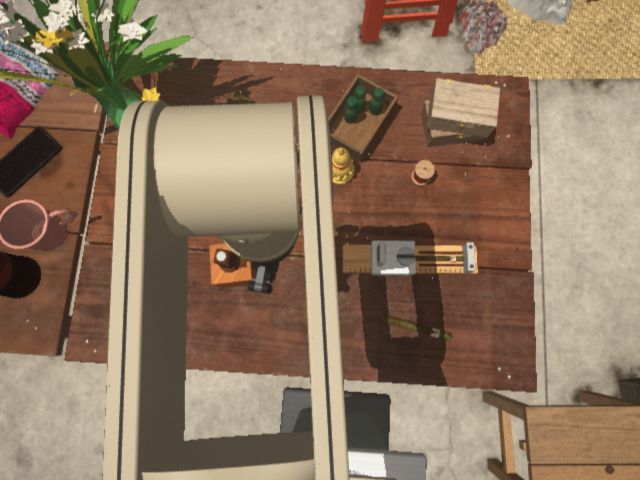

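```bash
python3 - <<'E'
from h import *
np.set_printoptions(suppress=True,precision=1)
s=dict(np.load('t11.npz'));b=cv2.imread('pics/t18.png');c=dict(np.load('t21.npz'))['frame']
o=np.vstack([cv2.resize(x[234:284,345:485],None,fx=5,fy=4 if 0 else 4,interpolation=2) for x in (s['frame'],b,c)])
cv2.imwrite('pics/cmp.png',o)
for nm in ('t11','t21'):
    s=dict(np.load(nm+'.npz'));p=pts(s);x,y,z=p[...,0],p[...,1],p[...,2]
    m=((z>85)&(z<103)&(x>470)&(x<560)&(y<-20)&(y>-80)).astype(np.uint8)
    v,u=np.nonzero(m);w=np.array([onplane(s,a,bb,93)[:2] for a,bb in zip(u,v)]);print(nm,'tab',w.mean(0),len(w))
    m=((z>33)&(z<60)&(x>470)&(x<560)&(y<-50)&(y>-150));cnt=max(cv2.findContours(m.astype(np.uint8),0,2)[0],key=cv2.contourArea)[:,0]
    w=np.array([onplane(s,a,bb,38)[:2] for a,bb in cnt]);print('front y',np.percentile(w[:,1],[0,3]))
E
```

```text
t11 tab [514.6 -50.9] 143
front y [-122.6 -121.8]
t21 tab [514.5 -51. ] 143
front y [-122.6 -122.5]
```

View pics/cmp.png

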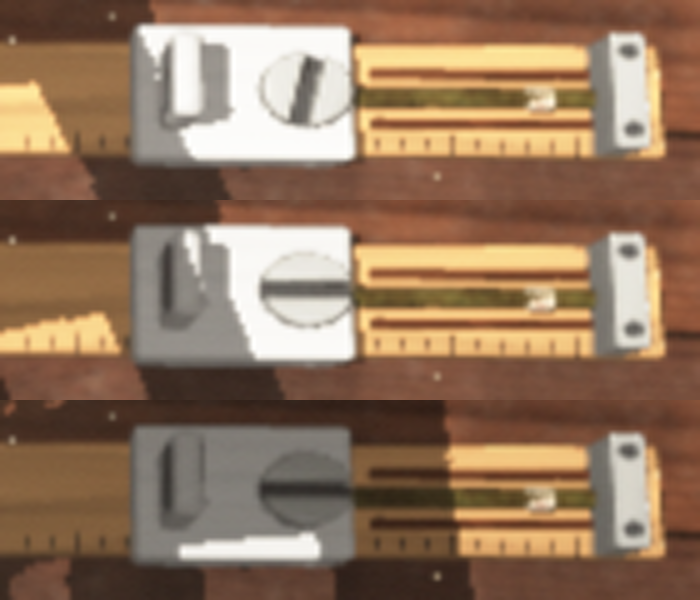

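The stop has not moved, the slot lies along the gauge and the sample is in place. The robot is clear of everything, so I hand in.

```bash
python3 -m pendant '[0,0,0,0,70,0,0,0,0,70]'; python3 -c "
from h import *
print(job.hand_in())"
```

```text
time: 24.73
tool_pos: [479.9, 131.0, 236.7]
tcp_rot: [179.8, -2.9, 84.6]
ft_force: [-0.4, 0.1, -0.1]
finger_gap: 69.6
the job is handed in; nothing more can be done
None
```

The job is done and handed in at 24.7 s of the 61 s allowed; the hand-in gave no verdict.

- **Stop:** I slid it by its tab until the force rose from about 5 N to about 16 N and it would go no further. It then rested against the sample, with the sample against the end wall. Top views before and after turning the screw put the tab within about 0.1 mm in y. The front edge agreed to within 0.7 mm.
- **Screw:** The blade went to the slot floor with 10 N of push-back. I turned it clockwise until the torque reached about 1.1 N m, well above the 0.1 N m friction. The last pictures show the slot along the gauge. During the turn the driver rode up to 0.9 mm above its first contact height, and I pressed it back to within 0.3 mm before tightening.
- **Driver:** It is back upright in the stand with its flange on the block. The top of its handle read z ≈ 145 mm, where 144 mm is expected.
- **Sample and bystanders:** The sample still lies in the gauge. The ornament, pot and spool looked unmoved in the views where each could be seen.

**What did not go cleanly:**
- **Small driver:** The smaller, unneeded driver, which had been standing on its blade, fell over early on while the arm was far from it. It lies on the table clear of everything.
- **Tool tilt:** The tool built up almost 3° of tilt over the moves. I allowed for it, and it caused no contact I could see.

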